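# Nest the domed duct caps

## Task

Take the two domed caps that stand on edge in the wooden rack and nest them, dome down, one after the other in the cap that is already fixed mouth-up on the tube stand, so that each cups inside the one below. Press each one down with the fingers once it is in, so that its flange lies flush on the flange below, before you put in the next. Don't shove the other things on the bench about.

Things in the scene. Friction and masses are not known exactly. Their poses are not given: they have to be found in the camera images.
- cap_a_mid (a point): flanged domed cap, nearer the robot, on edge in the rack, leaning up to 3 degrees domewards. Like a hat: flange 170 mm across, 10 mm thick; hollow dome 42 mm deep on one face, 116 mm across at the flange; flat ring outside it 27 mm wide; about 0.25 kg. Point: centre of the flange, 93 mm up. x axis: the cap's axis, out of the open mouth (dome to -x; nested, x is up); z is up in the rack
- cap_b_mid (a point): flanged domed cap, farther from the robot, on edge in the rack, leaning up to 3 degrees domewards. Like a hat: flange 170 mm across, 10 mm thick; hollow dome 42 mm deep on one face, 116 mm across at the flange; flat ring outside it 27 mm wide; about 0.25 kg. Point: centre of the flange, 93 mm up. x axis: the cap's axis, out of the open mouth (dome to -x; nested, x is up); z is up in the rack
- base_mid (a point): centre of the flange of the first cap, same make as the others (dome wall 3 mm, flat crown 40 mm across), fixed on the stand, mouth up, its flange on the stand's rim; z up. Flange top 65 mm above the bench. A cap nested fully home has its flange centre 10 mm above that of the cap below, flange on flange, with about 2 mm of play sideways
- stand: length of dark steel tube standing on end, fixed to the bench, 148 mm outside, 128 mm inside, 55 mm high; origin at the centre of its underside
- rack: low wooden rack fixed to the bench, 260 x 170 mm: two rails along its x axis at y = +-62 mm, 26 mm high, with 12 mm slots between teeth that rise to 73 mm, at x = -50 mm (cap_a) and +50 mm (cap_b). Domes face its -x side, roughly towards the robot. Origin: centre of its underside
- bin: open blue plastic parts bin, 110 x 150 x 60 mm; origin at the centre of its underside
- strut: square steel strut offcut lying on the bench, 160 x 25 x 25 mm, along its x axis; origin at the centre of its underside
- carton: small cardboard carton 110 x 90 x 70 mm; origin at the centre of its underside
Not all that is in view belongs to the job. What is shaped like the stand but green or yellow is not meant.

How it is judged:
On the way, in this order (a step that is already met when the one before it is completed fails the run):
1. one cap from the rack lies dome down and flush in the cap on the stand, and the fingers press on it (over 3 N) (((horizontal distance between cap_a_mid and base_mid below 0.006 m and z of cap_a_mid in the frame of base_mid between 0.0065 and 0.0135 m and angle between cap_a_mid's own x axis and vertical below 0.06 rad and contact force between the fingers and cap_a above 3 N) or (horizontal distance between cap_b_mid and base_mid below 0.006 m and z of cap_b_mid in the frame of base_mid between 0.0065 and 0.0135 m and angle between cap_b_mid's own x axis and vertical below 0.06 rad and contact force between the fingers and cap_b above 3 N))), for 0.1 s.
2. the other cap lies dome down and flush in that one, and the fingers press on it (over 3 N) (((horizontal distance between cap_a_mid and base_mid below 0.006 m and z of cap_a_mid in the frame of base_mid between 0.0065 and 0.0135 m and angle between each of cap_a_mid, cap_b_mid's own x axis and vertical below 0.06 rad and horizontal distance between cap_b_mid and cap_a_mid below 0.006 m and x of cap_b_mid in the frame of cap_a_mid between 0.0065 and 0.0135 m and contact force between the fingers and cap_b above 3 N) or (horizontal distance between cap_b_mid and base_mid below 0.006 m and z of cap_b_mid in the frame of base_mid between 0.0065 and 0.0135 m and angle between each of cap_b_mid, cap_a_mid's own x axis and vertical below 0.06 rad and horizontal distance between cap_a_mid and cap_b_mid below 0.006 m and x of cap_a_mid in the frame of cap_b_mid between 0.0065 and 0.0135 m and contact force between the fingers and cap_a above 3 N))), for 0.1 s.
At the end, for the whole second after the job is handed in: Both caps from the rack are nested mouth up in the cap fixed on the stand, one in the other in either order, each centred within 6 mm on the cap below, its flange centre 10 mm (+-3.5 mm) above the flange below, level within 0.06 rad, all at rest (((horizontal distance between cap_a_mid and base_mid below 0.006 m and z of cap_a_mid in the frame of base_mid between 0.0065 and 0.0135 m and angle between each of cap_a_mid, cap_b_mid's own x axis and vertical below 0.06 rad and horizontal distance between cap_b_mid and cap_a_mid below 0.006 m and x of cap_b_mid in the frame of cap_a_mid between 0.0065 and 0.0135 m) or (horizontal distance between cap_b_mid and base_mid below 0.006 m and z of cap_b_mid in the frame of base_mid between 0.0065 and 0.0135 m and angle between each of cap_b_mid, cap_a_mid's own x axis and vertical below 0.06 rad and horizontal distance between cap_a_mid and cap_b_mid below 0.006 m and x of cap_a_mid in the frame of cap_b_mid between 0.0065 and 0.0135 m)) and linear speed of each of cap_a, cap_b below 0.02 m/s); the robot touches nothing.
It fails at once if the bin was pushed more than 30 mm (distance of bin from where it was at the start of the episode above 0.03 m).
It fails at once if the strut was pushed more than 30 mm (distance of strut from where it was at the start of the episode above 0.03 m).
It fails at once if the carton was pushed more than 30 mm (distance of carton from where it was at the start of the episode above 0.03 m).
It also fails if it takes over 67 s, if anything falls off the work surface, if the arm or the gripper's body presses on something with over 40 N, if the wrist force passes 120 N, or if a joint passes its speed limit or range.

## Robot

A 7-joint arm with a two-finger parallel gripper is mounted at the origin on the work surface. World frame = base frame: x ahead of the robot, y to its left, z up, the work surface at z = 0. Lengths are in m, angles in rad, forces in N, time in s.
With the tool pointing down it reaches from about 0.425 to 0.925 m from the base axis. Payload 6.8 kg.
Tool frame: the origin (TCP) lies at the very end of the fingers, on their centre line; the grasp point (between the pads) lies 19 mm behind it (r.grip_depth is the distance from the TCP to the grasp point, in m); z points along the fingers, y is the direction in which the jaws open and shut (so a half turn about z gives the same grasp; the last joint's range is limited). The gripper opens to 85 mm and grips with 20 to 120 N. Pads are 22 mm wide; open, the fingers measure 114 mm over their backs; the gripper's body (76 mm by 85 mm) begins 54 mm behind the grasp point. The pads swing forward as they close: fully open they stand 13 mm farther back than shut.
Start: joints at [-1.343, 0.477, 0.022, 1.555, -0.011, 1.109, -0.083], TCP at [0.222, 0.637, 0.196] pointing down, gripper open.
Joint ranges: [-2.96, 2.96], [-0.34, 2.1], [-1.41, 1.46], [0.24, 2.44], [-1.37, 4.51], [0.17, 1.92], [-2.96, 2.96]. Speed limits (rad/s): [2.39, 2.39, 3.14, 3.14, 3.14, 3.14, 3.14].

## Interface

Orientations are given as a rotation vector (axis times angle).
In Python, from bench import r, grab_frame gives the robot as it stands. The module is installed in compiled form; this text tells all that it offers.
- The arm moves only by the tool play_rows, never from a script. Its argument "increments" is a list of rows, each a list of 7 numbers: the shift along the tool's x, y, z in mm, then the turn, a rotation vector about the tool's x, y, z in rad, then the closure in counts, from 0 (fully open) to 255 (shut). In form: [[tx, ty, tz, rx, ry, rz, claw], ...]. A call has 1 to 5 rows; each row shifts and turns the pose as measured when the row begins, along the tool's axes as they then stand; what a row does not reach is not made up. A row lasts 1/10 s, in which the tool goes at most 50 mm and 8.59 degrees, less where a joint would pass 70% of its speed; a pose out of reach is approached as far as the arm can. A call is refused whole if a number of a shift passes 50 or a number of a turn 0.15, either way. A call with a gripper value outside its range is refused whole. The fingers move at their own pace and stop on an object; "force" is the grip in N (left out, the last holds). Time passes only in rows, so rows that do not move let the fingers close. It gives the time, the measured TCP pose, the force and the opening at its end, in the units of the state.
- r.get_obs(): the state, without advancing time (a new reading comes with each control period).
- grab_frame(name): name is "side" or "top"; returns a dict with "color" (420x560x3 uint8, blue, green, red), "depth" (420x560 float32, m along the optical axis (not along the pixel's ray), 0 where there is no reading), "K" (3x3 intrinsics, pixels), "k1" (the pictures are not rectified: a ray, as slopes to the right and down, at radius r is drawn at 1 + k1 r^2 times it, then the intrinsics apply), "T" (4x4, takes a point from camera to world coordinates). Camera axes: x right, y up, looking along -z (the intrinsics and any distortion apply to the point x, -y, -z); pixel columns grow to the right and rows downward; lengths in m; the calibration is good to about 2 mm. A picture is of the moment at which its call begins.
- r.hand_in(): hands the job in, once; it reports no verdict.
The state is a dict: "clock": time; "joints": joint angles; "qvel": joint speeds; "tau": joint torques, N m; "tcp_pos": TCP position; "orientation": TCP orientation; "contact_force": force on the tool from outside, world axes, zero at the start; "moment": the same for the moment, N m; "grip_width": finger opening in m.
Only numpy, scipy, OpenCV 4.12 (cv2) and the standard library are available. Lean on these libraries where they do the work, as an engineer would, in place of code of your own. Each camera call takes 0.05 s, during which the arm holds its last target.

## Working session

There is one attempt and no reset: what is moved stays moved. The work goes in short steps, Python scripts to look and compute and a tool call to move; the robot and the scene stay as the last step left them, time stands still between calls to the robot, and variables do not carry over. Pictures are saved under pics/ and viewed, and the job is handed in when it is done.

Besides the shell and the picture viewer there is one more tool, called as name(argument=value, ...), one argument or row to a line, values as JSON. play_rows: Moves the arm, as the interface text tells. Its arguments: {"type":"object","properties":{"increments":{"type":"array","items":{"type":"array","items":{"type":"number"}}},"force":{"type":"number"}},"required":["increments"]}

```bash
ls; mkdir -p pics; python3 - <<'E'
from bench import r, grab_frame
import cv2,numpy as np
o=r.get_obs()
for k,v in o.items(): print(k,np.round(v,4))
for n in("side","top"):
    f=grab_frame(n); cv2.imwrite(f"pics/{n}0.png",f["color"]); np.savez(f"{n}0.npz",**f)
    print(n,f["K"],f["k1"],f["T"])
E
```

```text
pics
clock 0.0
joints [-1.3431  0.4778  0.0223  1.5564 -0.0115  1.1093 -0.0831]
qvel [-0.0006 -0.0007  0.0011  0.0015  0.0005 -0.0005  0.    ]
tau [ 2.00000e-04 -5.96449e+01  1.60830e+00 -2.81193e+01  1.25000e-02
  9.60000e-03  0.00000e+00]
tcp_pos [0.2222 0.6367 0.1945]
orientation [-5.2500e-01 -3.0972e+00  2.9000e-03]
contact_force [-0.2908 -0.1833 -0.0021]
moment [ 0.0272 -0.0224  0.024 ]
grip_width 0.0853
side [[521.2064236    0.         274.59500278]
 [  0.         521.2064236  208.85999859]
 [  0.           0.           1.        ]] -0.13116075918864026 [[ 0.99995955 -0.00306416 -0.00845689  0.56833042]
 [-0.00520752  0.56938868 -0.82205195 -1.12030748]
 [ 0.00733416  0.82206273  0.56934969  0.85165698]
 [ 0.          0.          0.          1.        ]]
top [[490.18820696   0.         287.09365201]
 [  0.         490.18820696 207.63338667]
 [  0.           0.           1.        ]] -0.053029963049788256 [[-0.00415479  0.99191595 -0.12682854  0.38507162]
 [-0.9999885  -0.00442502 -0.00184898 -0.01022455]
 [-0.00239526  0.1268194   0.99192293  1.61496479]
 [ 0.          0.          0.          1.        ]]
```

View pics/side0.png

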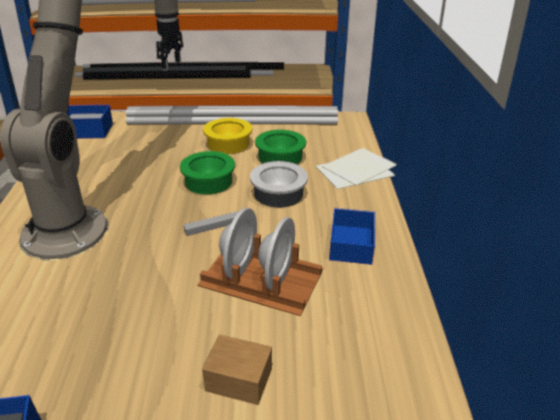

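View pics/top0.png

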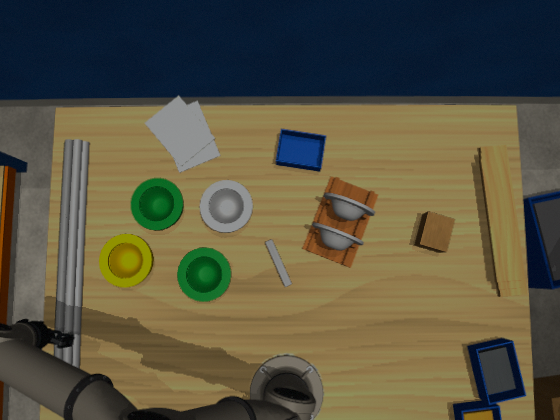

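The top view shows one silver cap at (226,206), which is (279,183) in the side view, on dark steel. The green ones at (157,204) and (204,274) and the yellow one at (126,260) are decoys. The rack with two caps is at (340,222). Next I'll enlarge the crops and measure.

```bash
cat > h.py <<'E'
import numpy as np,cv2
def dist(K,k1): return K,np.array([k1,0,0,0,0.])
def cloud(f):
    K=f["K"];h,w=f["depth"].shape
    uv=np.stack(np.meshgrid(np.arange(w),np.arange(h)),-1).reshape(-1,1,2).astype(np.float64)
    n=cv2.undistortPointsIter(uv,K,np.array([float(f["k1"]),0,0,0,0]),None,None,(3,50,1e-10)).reshape(-1,2)
    d=f["depth"].reshape(-1,1).astype(float)
    P=np.hstack([n[:,:1]*d,-n[:,1:]*d,-d])
    T=f["T"]; W=P@T[:3,:3].T+T[:3,3]
    W[d[:,0]==0]=np.nan
    return W.reshape(h,w,3)
def circ(xy):
    A=np.c_[2*xy,np.ones(len(xy))];s=np.linalg.lstsq(A,(xy**2).sum(1),rcond=None)[0]
    return s[0],s[1],np.sqrt(s[2]+s[0]**2+s[1]**2)
E
python3 - <<'E'
import numpy as np,cv2
from h import *
ft=dict(np.load("top0.npz"));fs=dict(np.load("side0.npz"))
Wt=cloud(ft);Ws=cloud(fs)
c1=cv2.resize(ft["color"][140:290,170:400],None,fx=3.4,fy=3.4,interpolation=cv2.INTER_CUBIC);cv2.imwrite("pics/c1.png",c1)
c2=cv2.resize(fs["color"][150:320,180:400],None,fx=3.4,fy=3.4,interpolation=cv2.INTER_CUBIC);cv2.imwrite("pics/c2.png",c2)
for n,W,pts in(("top",Wt,[(226,206),(226,183),(300,340),(300,150),(434,232),(278,262),(204,274)]),("side",Ws,[(279,183),(240,370),(210,220),(120,330)])):
    for u,v in pts: print(n,u,v,np.round(W[v,u],3))
# base flange
for n,W in(("t",Wt),("s",Ws)):
    print(n,"table z", np.nanmedian(W[300:340,330:400,2]) if n=="t" else np.nanmedian(W[320:360,120:180,2]))
    c=Wt[206,226,:2]
    m=(np.hypot(W[...,0]-c[0],W[...,1]-c[1])<.11)&(abs(W[...,2]-.065)<.006)
    p=W[m]; print(len(p),"z",np.median(p[:,2]))
    # robust outer edge by angle bins
    cc=np.array([(p[:,0].min()+p[:,0].max())/2,(p[:,1].min()+p[:,1].max())/2])
    for _ in range(3):
        a=np.arctan2(p[:,1]-cc[1],p[:,0]-cc[0]);rr=np.hypot(*(p[:,:2]-cc).T)
        b=((a+np.pi)/(2*np.pi)*36).astype(int)
        e=np.array([p[b==i][np.argmax(rr[b==i]),:2] for i in range(36) if (b==i).any()])
        x=circ(e);cc=np.array(x[:2])
    print(x,p[:,:2].min(0),p[:,:2].max(0))
E
```

```text
top 226 206 [0.595 0.193 0.024]
top 226 183 [0.664 0.189 0.065]
top 300 340 [ 0.162 -0.047  0.001]
top 300 150 [ 0.786 -0.051  0.005]
top 434 232 [ 0.503 -0.473  0.071]
top 278 262 [0.412 0.023 0.024]
top 204 274 [0.374 0.262 0.02 ]
side 279 183 [0.595 0.217 0.021]
side 240 370 [ 0.514 -0.512  0.07 ]
side 210 220 [0.406 0.02  0.025]
side 120 330 [ 0.242 -0.355  0.   ]
t table z 0.00041767021281735595
1124 z 0.06491770391865903
(np.float64(0.591008984949336), np.float64(0.18765971267189874), np.float64(0.08440689557859644)) [0.50635507 0.10420696] [0.67470418 0.27177422]
s table z -0.0014904536093258147
891 z 0.0644134205112381
(np.float64(0.5917251465567209), np.float64(0.18989994591104584), np.float64(0.08565388767841871)) [0.50839391 0.10296334] [0.67613196 0.28115463]
```

View pics/c1.png

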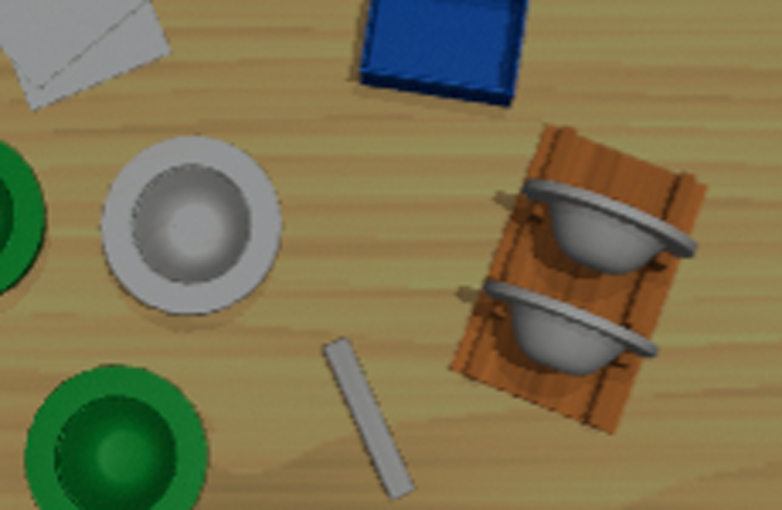

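View pics/c2.png

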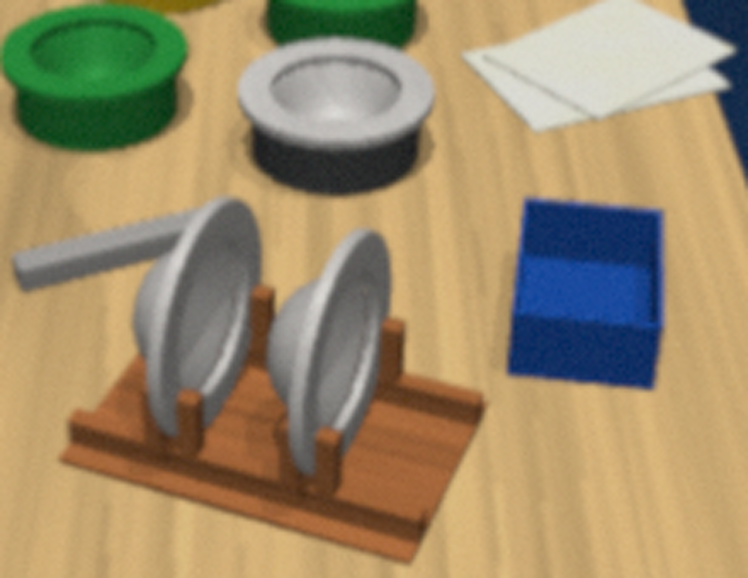

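The crop confirms it: the silver cap sits on the dark tube, with its centre at about (0.591, 0.1885) and its flange top at 65 mm. Next I'll fit the two caps.

```bash
python3 - <<'E'
import numpy as np,cv2
from h import *
for n in("top","side"):
    f=dict(np.load(n+"0.npz"));W=cloud(f)
    hsv=cv2.cvtColor(f["color"],cv2.COLOR_BGR2HSV)
    m=(W[...,2]>.035)&(W[...,2]<.2)&(W[...,0]>.4)&(W[...,0]<.75)&(W[...,1]<-.03)&(W[...,1]>-.33)&(hsv[...,1]<60)
    nl,lab,st,cen=cv2.connectedComponentsWithStats(m.astype(np.uint8))
    for i in range(1,nl):
        if st[i,4]<60: continue
        p=W[lab==i]; print(n,st[i],cen[i].round(1),"min",p.min(0).round(3),"max",p.max(0).round(3))
        t=p[p[:,2]>p[:,2].max()-.03]
        print("  top",t.mean(0).round(4),len(t), "max z",np.sort(p[:,2])[-5:].round(4))
    # rack wood
    w=(W[...,2]>.003)&(W[...,2]<.08)&(W[...,0]>.4)&(W[...,0]<.75)&(W[...,1]<-.02)&(W[...,1]>-.36)&(hsv[...,1]>110)&(hsv[...,0]<14)
    w=cv2.morphologyEx(w.astype(np.uint8),cv2.MORPH_OPEN,np.ones((3,3)))>0
    p=W[w][:,:2].astype(np.float32); rc=cv2.minAreaRect(p); print(n,"rack",rc)
E
```

```text
top [324 193  51  27 714] [347.7 206.8] min [ 0.541 -0.275  0.062] max [ 0.622 -0.123  0.183]
  top [ 0.5886 -0.199   0.1676] 137 max z [0.1776 0.1782 0.1799 0.18   0.1827]
top [312 223  51  27 641] [336.1 237.3] min [ 0.449 -0.236  0.057] max [ 0.53  -0.085  0.181]
  top [ 0.4961 -0.1614  0.1671] 137 max z [0.18   0.18   0.1804 0.1808 0.1812]
top rack ((0.5288779735565186, -0.17622509598731995), (0.15066587924957275, 0.22122448682785034), 69.13467407226562)
side [ 219  208   38   70 1556] [237.5 238.8] min [ 0.45  -0.243  0.035] max [ 0.534 -0.086  0.178]
  top [ 0.4952 -0.1732  0.1619] 296 max z [0.1756 0.1758 0.176  0.1773 0.1775]
side [ 259  217   36   72 1485] [276.7 249.3] min [ 0.543 -0.28   0.035] max [ 0.626 -0.124  0.177]
  top [ 0.5873 -0.2118  0.1624] 282 max z [0.176  0.1761 0.1762 0.1763 0.1769]
side rack ((0.5451430678367615, -0.18938544392585754), (0.15194261074066162, 0.25871652364730835), 68.25459289550781)
```

```bash
cat > fit.py <<'E'
import numpy as np,cv2
from h import *
from scipy.optimize import least_squares
def segd(p,a,b):
    d=b-a;t=np.clip(((p-a)@d)/(d@d),0,1);return np.hypot(*(p-a-t[:,None]*d).T)
PO=np.array([[5,61],[5,85],[-5,85],[-5,61]])/1e3
def fitcap(P,c0,az0):
    def ar(x,P):
        c=x[:3];ax=np.array([np.cos(x[4])*np.cos(x[3]),np.cos(x[4])*np.sin(x[3]),np.sin(x[4])])
        q=P-c;a=q@ax;return np.c_[a,np.linalg.norm(q-a[:,None]*ax,axis=1)]
    x=np.r_[c0,az0,0.03]
    for _ in range(6):
        s=ar(x,P);k=(s[:,1]>.063)&(s[:,1]<.095)&(abs(s[:,0])<.013);Q=P[k]
        f=lambda x:np.min([segd(ar(x,Q),PO[i],PO[i+1]) for i in range(3)],axis=0)
        x=least_squares(f,x,loss="soft_l1",f_scale=.002).x
    return x,k.sum(),np.sqrt(np.mean(f(x)**2))
if __name__=="__main__":
    pts={}
    for n in("top","side"):
        f=dict(np.load(n+"0.npz"));W=cloud(f);hsv=cv2.cvtColor(f["color"],cv2.COLOR_BGR2HSV)
        m=(W[...,2]>.03)&(W[...,2]<.2)&(W[...,0]>.4)&(W[...,0]<.75)&(W[...,1]<-.03)&(W[...,1]>-.33)&(hsv[...,1]<70)
        pts[n]=W[m]
    pts["both"]=np.vstack([pts["top"],pts["side"]])
    for nm,c in(("a",[.495,-.162,.093]),("b",[.588,-.199,.093])):
        for n in pts:
            x,k,e=fitcap(pts[n],c,np.deg2rad(-21));print(nm,n,x[:3].round(4),"az",np.rad2deg(x[3]).round(2),"elev",np.rad2deg(x[4]).round(2),k,e.round(5))
E
python3 fit.py
```

```text
a top [ 0.4985 -0.1624  0.0921] az -22.43 elev 0.48 208 0.00175
a side [ 0.5034 -0.1627  0.09  ] az -25.95 elev 3.64 717 0.00186
a both [ 0.4988 -0.1608  0.0907] az -22.12 elev 1.14 929 0.00145
b top [ 0.5906 -0.2012  0.0913] az -22.49 elev 0.94 245 0.00163
b side [ 0.5961 -0.2005  0.0903] az -25.83 elev 3.81 669 0.0018
b both [ 0.5914 -0.1987  0.0907] az -22.03 elev 1.15 917 0.00141
```

```bash
cat > plan.py <<'E'
import numpy as np,json,sys
from scipy.spatial.transform import Rotation as R
def tgtR(heading,pitch):
    # tool z: pitch 0=down, 90=horizontal along heading ; tool y = heading at pitch 0, up at 90
    h=np.deg2rad(heading);p=np.deg2rad(pitch);H=np.array([np.cos(h),np.sin(h),0]);Z=np.array([0,0,1.])
    z=-Z*np.cos(p)+H*np.sin(p); y=H*np.cos(p)+Z*np.sin(p); x=np.cross(y,z)
    return R.from_matrix(np.c_[x,y,z])
def plan(pos,Rt,claw,n=5,step=45,ang=.13,show=True):
    from bench import r
    o=r.get_obs();open("log.jsonl","a").write(json.dumps({k:np.asarray(v).tolist() for k,v in o.items()})+"\n")
    p=np.array(o["tcp_pos"]);Rc=R.from_rotvec(o["orientation"])
    print("t %.2f"%o["clock"],"tcp",p.round(4),"F",np.round(o["contact_force"],1),"w",round(float(o["grip_width"]),4))
    print("q",np.round(o["joints"],3))
    d=np.array(pos)-p;rv=(Rt*Rc.inv()).as_rotvec()
    print("dist mm",round(np.linalg.norm(d)*1e3,1),d.round(4),"ang deg",np.rad2deg(np.linalg.norm(rv)).round(2))
    N=max(1,int(np.ceil(max(np.linalg.norm(d)*1e3/step,np.linalg.norm(rv)/ang))))
    rows=[]
    for i in range(min(n,N)):
        Ri=R.from_rotvec(rv*i/N)*Rc
        t=Ri.inv().apply(d/N)*1e3; w=Ri.inv().apply(rv/N)
        rows.append([round(float(v),1) for v in t]+[round(float(v),3) for v in w]+[claw])
    print(N,"rows;",json.dumps(rows))
E
cat > go.sh <<'E'
#!/bin/bash
# x y z heading pitch claw [step] [ang]
python3 -c "
import sys;from plan import *
a=list(map(float,sys.argv[1:]))
plan(a[:3],tgtR(a[3],a[4]),int(a[5]),step=a[6] if len(a)>6 else 45,ang=a[7] if len(a)>7 else .13)" "$@"
E
chmod +x go.sh; ./go.sh .499 -.161 .26 -22 0 0
```

```text
t 0.10 tcp [0.2222 0.6367 0.1946] F [-0.3 -0.1 -0.5] w 0.0855
q [-1.343  0.478  0.022  1.556 -0.011  1.109 -0.083]
dist mm 846.9 [ 0.2768 -0.7977  0.0654] ang deg 92.76
19 rows; [[-27.6, -34.8, -3.4, -0.0, 0.0, 0.085, 0], [-30.5, -32.4, -3.4, -0.0, 0.0, 0.085, 0], [-33.1, -29.7, -3.4, -0.0, 0.0, 0.085, 0], [-35.5, -26.7, -3.4, -0.0, 0.0, 0.085, 0], [-37.6, -23.6, -3.4, -0.0, 0.0, 0.085, 0]]
```

play_rows(
  increments=[
    [-28,-35,-4,0,0,0.085,0],
    [-30,-32,-4,0,0,0.085,0],
    [-33,-30,-4,0,0,0.085,0],
    [-36,-27,-4,0,0,0.085,0],
    [-38,-24,-4,0,0,0.085,0],
  ],
)

```text
clock: 0.6
tcp_pos: [0.2912, 0.423, 0.2107]
orientation: [-1.172, -2.911, 0.01]
contact_force: [1.9, 0.5, 0.6]
grip_width: 0.0854
```

```bash
./go.sh .499 -.161 .26 -22 0 0
```

```text
t 0.60 tcp [0.2912 0.423  0.2107] F [1.9 0.5 0.6] w 0.0854
q [-1.215  0.198  0.147  1.922 -0.036  1.031 -0.247]
dist mm 621.8 [ 0.2078 -0.584   0.0493] ang deg 68.15
14 rows; [[-39.6, -19.8, -3.4, -0.0, 0.0, 0.085, 0], [-41.1, -16.4, -3.4, -0.0, 0.0, 0.085, 0], [-42.4, -12.8, -3.4, -0.0, 0.0, 0.085, 0], [-43.3, -9.2, -3.5, -0.0, 0.0, 0.085, 0], [-43.9, -5.5, -3.5, -0.0, 0.0, 0.085, 0]]
```

```bash
./go.sh .47 .12 .25 10 0 0
```

```text
t 0.60 tcp [0.2912 0.423  0.2107] F [1.9 0.5 0.6] w 0.0854
q [-1.215  0.198  0.147  1.922 -0.036  1.031 -0.247]
dist mm 354.0 [ 0.1788 -0.303   0.0393] ang deg 36.15
8 rows; [[-42.3, -11.9, -4.8, -0.001, 0.0, 0.079, 0], [-43.1, -8.5, -4.9, -0.001, 0.0, 0.079, 0], [-43.7, -5.1, -4.9, -0.001, 0.0, 0.079, 0], [-43.9, -1.6, -4.9, -0.001, 0.0, 0.079, 0], [-43.9, 1.9, -4.9, -0.001, 0.0, 0.079, 0]]
```

play_rows(
  increments=[
    [-42,-12,-5,0,0,0.08,0],
    [-43,-8,-5,0,0,0.08,0],
    [-44,-5,-5,0,0,0.08,0],
    [-44,-2,-5,0,0,0.08,0],
    [-44,2,-5,0,0,0.08,0],
  ],
)

```text
clock: 1.1
tcp_pos: [0.4021, 0.2227, 0.2359]
orientation: [-1.747, -2.607, 0.014]
contact_force: [1.1, 0.6, -0.2]
grip_width: 0.0854
```

```bash
./go.sh .499 -.161 .25 -22 0 0
```

```text
t 1.10 tcp [0.4021 0.2227 0.2359] F [ 1.1  0.6 -0.2] w 0.0854
q [-0.975  0.072  0.355  2.011 -0.028  1.073 -0.217]
dist mm 396.0 [ 0.0969 -0.3837  0.0141] ang deg 44.36
9 rows; [[-43.5, -6.3, -1.4, -0.001, 0.001, 0.086, 0], [-43.9, -2.5, -1.4, -0.001, 0.001, 0.086, 0], [-44.0, 1.3, -1.5, -0.001, 0.001, 0.086, 0], [-43.7, 5.0, -1.5, -0.001, 0.001, 0.086, 0], [-43.1, 8.8, -1.5, -0.001, 0.001, 0.086, 0]]
```

```bash
cat > kin.py <<'E'
import numpy as np,json
from scipy.spatial.transform import Rotation as R
from scipy.optimize import least_squares
def fk(q,P):
    c1,c7,z0,d1,d2,d3,a1,a2,a3,s=P[:10]
    Z=lambda a:R.from_euler('z',a);Y=lambda a:R.from_euler('y',a)
    p=np.zeros(3);T=Z(q[0]*SG[0]+c1)
    p=np.array([0,0,z0]);T=T*Y(SG[1]*q[1]);p=p+T.apply([a1,0,d1]);T=T*Z(SG[2]*q[2])*Y(SG[3]*q[3]);p=p+T.apply([a2,0,d2])
    T=T*Z(SG[4]*q[4])*Y(SG[5]*q[5]);p=p+T.apply([a3,s,d3]);T=T*Z(SG[6]*q[6]+c7)
    return p,T
SG=[1]*7
def load():
    D=[json.loads(l) for l in open("log.jsonl")];out=[]
    for d in D:
        if not out or np.abs(np.array(d["joints"])-out[-1][0]).max()>.01: out.append((np.array(d["joints"]),np.array(d["tcp_pos"]),R.from_rotvec(d["orientation"])))
    return out
def fit(D,P0):
    def f(P):
        e=[]
        for q,p,Rr in D:
            pp,T=fk(q,P);e+=list((pp-p)*5)+list((T*Rr.inv()).as_rotvec())
        return np.array(e+list((P-P0)[2:]*1e-3))
    s=least_squares(f,P0);e=s.fun[:-8].reshape(-1,6);return s.x,np.abs(e[:,:3]).max()/5,np.abs(e[:,3:]).max()
if __name__=="__main__":
    import itertools
    D=load();print(len(D));best=[]
    for sg in itertools.product([1,-1],repeat=7):
        if sg[1]<0: continue
        SG[:]=sg
        r0=None
        for c1 in(0,np.pi):
          for c7 in(0,np.pi/2,-np.pi/2,np.pi):
            P0=np.array([c1,c7,.34,.4,.4,.3,0,0,0,0]);x=fit(D,P0)
            if r0 is None or x[1]+x[2]<r0[1]+r0[2]:r0=x
        best.append((r0[1]+r0[2],sg,r0))
    best.sort(key=lambda b:b[0])
    for b in best[:5]: print(b[1],b[2][0].round(4),"pos",b[2][1].round(5),"ang",b[2][2].round(5))
E
time timeout 900 python3 kin.py
```

```text
3
(-1, 1, -1, 1, -1, 1, -1) [-5.0000e-04  1.5703e+00  8.5820e-01  5.0030e-01  4.8330e-01  8.3090e-01
  1.1100e-02  6.2400e-02 -2.9200e-02 -6.1000e-02] pos 3e-05 ang 0.0
(-1, 1, -1, 1, 1, 1, -1) [-0.0104  1.5852 -0.0033  0.5187  0.5043 -0.011   0.0028  0.0537 -0.0041
 -0.0548] pos 0.00031 ang 0.05388
(-1, 1, -1, 1, -1, 1, 1) [-4.0000e-04  1.9346e+00  8.6000e-01  5.0030e-01  4.8330e-01  8.3270e-01
  1.1100e-02  6.2500e-02 -2.9200e-02 -6.1000e-02] pos 3e-05 ang 0.19809
(-1, 1, -1, 1, 1, 1, 1) [-0.0105  1.9494 -0.0033  0.5187  0.5042 -0.011   0.0028  0.0537 -0.0041
 -0.0548] pos 0.00031 ang 0.21265
(-1, 1, 1, 1, -1, 1, -1) [ 0.7953  2.7116 -0.3092  1.2012 -0.3992  2.2666 -0.1565 -1.6364  0.3737
 -0.5615] pos 1e-05 ang 0.36326
real	6m24.605s
user	6m24.894s
sys	0m0.089s
```

```bash
./go.sh .44 .15 .30 18 40 0 45 .14
```

```text
t 1.10 tcp [0.4021 0.2227 0.2359] F [ 1.1  0.6 -0.2] w 0.0854
q [-0.975  0.072  0.355  2.011 -0.028  1.073 -0.217]
dist mm 104.1 [ 0.0379 -0.0727  0.0641] ang deg 40.74
6 rows; [[-13.6, 1.1, -10.7, -0.118, -0.004, 0.012, 0], [-13.7, 2.5, -10.4, -0.118, -0.004, 0.012, 0], [-13.7, 3.9, -10.0, -0.118, -0.004, 0.012, 0], [-13.6, 5.2, -9.4, -0.118, -0.004, 0.012, 0], [-13.6, 6.4, -8.6, -0.118, -0.004, 0.012, 0]]
```

play_rows(
  increments=[
    [-14,1,-11,-0.12,0,0.012,0],
    [-14,2,-10,-0.12,0,0.012,0],
    [-14,4,-10,-0.12,0,0.012,0],
    [-14,5,-9,-0.12,0,0.012,0],
    [-14,6,-9,-0.12,0,0.012,0],
  ],
)

```text
clock: 1.6
tcp_pos: [0.4363, 0.1565, 0.2872]
orientation: [1.603, 2.217, 0.675]
contact_force: [0.3, -0.1, 0.3]
grip_width: 0.0855
```

```bash
./go.sh .44 .15 .30 18 40 0 45 .14; cat > kin2.py <<'E'
from kin import *
import kin
kin.SG[:]=[-1,1,-1,1,-1,1,-1]
def getP():
    D=load();x=fit(D,np.array([0,np.pi/2,.33,.5,.48,.3,0,0,0,0]));print(len(D),x[0].round(4),x[1:]);return x[0]
if __name__=="__main__": getP()
E
python3 kin2.py
```

```text
t 1.60 tcp [0.4363 0.1565 0.2872] F [ 0.3 -0.1  0.3] w 0.0855
q [-0.754 -0.33   0.132  2.354  0.352  0.578 -0.542]
dist mm 14.8 [ 0.0037 -0.0065  0.0128] ang deg 6.85
1 rows; [[-7.2, 8.3, -10.0, -0.118, -0.018, -0.002, 0]]
4 [ 0.0078  1.5783  0.2571  0.5214  0.5106  0.3037  0.013  -0.0143  0.0424
 -0.0682] (np.float64(0.0018106148595528615), np.float64(0.0038637879419924403))
```

```bash
cat > kin2.py <<'E'
import numpy as np,json
from scipy.spatial.transform import Rotation as R
from scipy.optimize import least_squares
SG=np.array([-1,1,-1,1,-1,1,-1]);AX='zyzyzyz'
NOM=np.zeros((8,3));NOM[1,2]=.0;NOM[0,2]=.3;NOM[2,2]=.5;NOM[4,2]=.48;NOM[6,2]=.28
# NOM[i]: translation before joint i (i=0..6), NOM[7] unused
QL=np.array([[-2.96,2.96],[-.34,2.1],[-1.41,1.46],[.24,2.44],[-1.37,4.51],[.17,1.92],[-2.96,2.96]])
def fk(q,t,full=False):
    T=R.identity();p=np.zeros(3);pts=[]
    for i in range(7):
        p=p+T.apply(t[i]);pts.append(p);a=SG[i]*q[i]+(np.pi/2 if i==6 else 0);T=T*R.from_euler(AX[i],a)
    p=p+T.apply(t[7]);return (p,T,np.array(pts+[p])) if full else (p,T)
def load():
    out=[]
    for l in open("log.jsonl"):
        d=json.loads(l)
        if not out or np.abs(np.array(d["joints"])-out[-1][0]).max()>.01: out.append((np.array(d["joints"]),np.array(d["tcp_pos"]),R.from_rotvec(d["orientation"])))
    return out
def getT():
    D=load();mask=np.ones((8,3),bool);mask[7]=False
    for i in (1,3,5): mask[i,2]=False   # gauge-ish
    mask[0,:2]=False
    def f(x):
        t=NOM.copy();t[mask]=x;e=[(fk(q,t)[0]-p) for q,p,_ in D]
        return np.r_[np.ravel(e),(x-NOM[mask])*2e-3]
    s=least_squares(f,NOM[mask]);t=NOM.copy();t[mask]=s.x
    e=s.fun[:3*len(D)].reshape(-1,3);ea=[np.linalg.norm((fk(q,t)[1]*r.inv()).as_rotvec()) for q,_,r in D]
    print(len(D),"\n",t.round(3),"pos err",np.abs(e).max().round(5),"ang",np.round(ea,4));return t
def ik(p,Rt,t,q0=None,n=30,seed=0,w=0.0):
    rng=np.random.default_rng(seed);sol=[]
    lo=QL[:,0]+.03;hi=QL[:,1]-.03
    for k in range(n):
        s=q0 if (k==0 and q0 is not None) else rng.uniform(lo,hi)
        f=lambda q:np.r_[(fk(q,t)[0]-p)*5,(fk(q,t)[1]*Rt.inv()).as_rotvec()]
        x=least_squares(f,np.clip(s,lo+1e-4,hi-1e-4),bounds=(lo,hi),max_nfev=60)
        if np.linalg.norm(x.fun)<.02: sol.append(x.x)
    return sol
if __name__=="__main__": getT()
E
python3 kin2.py
```

```text
4 
 [[ 0.     0.     0.3  ]
 [ 0.021 -0.007  0.   ]
 [-0.017 -0.007  0.526]
 [ 0.02  -0.011  0.   ]
 [ 0.012 -0.011  0.48 ]
 [ 0.017 -0.013  0.   ]
 [ 0.009 -0.013  0.33 ]
 [ 0.     0.     0.   ]] pos err 3e-05 ang [0. 0. 0. 0.]
```

```bash
python3 - <<'E'
from kin2 import *; from plan import tgtR
t=getT();B=np.array([.591,.1885])
for pitch in(90,75,60):
  for h in range(-100,141,20):
    hr=np.deg2rad(h);H=np.array([np.cos(hr),np.sin(hr)]);c=np.cos(np.deg2rad(90-pitch));s=np.sin(np.deg2rad(90-pitch))
    p=np.r_[B-.062*c*H,.088+.062*s]
    S=ik(p,tgtR(h,pitch),t,n=10)
    if S:
        pts=[fk(q,t,True)[2] for q in S];i=np.argmax([P[4:6,2].min()+.0*P[0,0] for P in pts])
        print(pitch,h,len(S),S[i].round(2),"elbow",pts[i][2].round(2),"wrist",pts[i][5].round(3),"j7",pts[i][6].round(3))
    else: print(pitch,h,"none")
E
```

```text
4 
 [[ 0.     0.     0.3  ]
 [ 0.021 -0.007  0.   ]
 [-0.017 -0.007  0.526]
 [ 0.02  -0.011  0.   ]
 [ 0.012 -0.011  0.48 ]
 [ 0.017 -0.013  0.   ]
 [ 0.009 -0.013  0.33 ]
 [ 0.     0.     0.   ]] pos err 3e-05 ang [0. 0. 0. 0.]
90 -100 none
90 -80 5 [-0.98  1.22  0.11  1.35  0.86  1.89 -2.65] elbow [0.29 0.41 0.5 ] wrist [0.514 0.572 0.076] j7 [0.58  0.249 0.088]
90 -60 6 [-0.9   1.11 -0.15  1.68  1.18  1.84 -2.87] elbow [0.31 0.37 0.55] wrist [0.388 0.524 0.076] j7 [0.56  0.242 0.088]
90 -40 5 [-1.56  1.23  0.53  2.01  1.04  1.12 -2.93] elbow [0.02 0.51 0.49] wrist [0.284 0.432 0.076] j7 [0.544 0.228 0.088]
90 -20 4 [-1.39  1.14  0.29  2.31  1.61  1.31  2.85] elbow [0.1  0.48 0.53] wrist [0.218 0.309 0.083] j7 [0.533 0.21  0.088]
90 0 none
90 20 none
90 40 2 [ 0.7   1.27 -0.47  2.39  4.19  1.35 -2.52] elbow [ 0.39 -0.34  0.47] wrist [ 0.291 -0.063  0.077] j7 [0.544 0.15  0.088]
90 60 none
90 80 2 [ 1.26  1.82 -1.38  1.84  0.18  0.78  1.73] elbow [ 0.15 -0.51  0.18] wrist [ 0.534 -0.199  0.099] j7 [0.58  0.127 0.088]
90 100 1 [ 1.01  1.7  -1.33  1.51  0.03  1.22  1.83] elbow [ 0.28 
[... 1778 characters left out ...]
0.223 0.119]
60 -20 4 [-0.22  0.74 -0.87  2.38  1.81  1.51 -2.77] elbow [0.36 0.07 0.7 ] wrist [0.263 0.299 0.273] j7 [0.541 0.207 0.119]
60 0 none
60 20 none
60 40 none
60 60 2 [ 1.1   0.99 -1.15  2.18 -0.84  0.2   2.2 ] elbow [ 0.19 -0.41  0.6 ] wrist [ 0.435 -0.111  0.288] j7 [0.564 0.142 0.119]
60 80 2 [ 1.08  1.13 -1.26  1.94 -0.01  0.6   1.57] elbow [ 0.22 -0.44  0.54] wrist [ 0.542 -0.141  0.295] j7 [0.582 0.136 0.119]
60 100 1 [ 0.97  1.33 -1.38  1.68  0.26  1.05  1.52] elbow [ 0.29 -0.44  0.44] wrist [ 0.657 -0.138  0.295] j7 [0.6   0.136 0.119]
60 120 1 [ 0.44  0.98 -0.59  1.36 -0.41  1.47  2.19] elbow [ 0.4 -0.2  0.6] wrist [ 0.775 -0.095  0.288] j7 [0.618 0.142 0.119]
60 140 none
```

```bash
cat > sim.py <<'E'
from kin2 import *
from plan import tgtR
from scipy.optimize import lsq_linear
def jac(q,t):
    p0,T0=fk(q,t);J=np.zeros((6,7))
    for i in range(7):
        d=q.copy();d[i]+=1e-6;p,T=fk(d,t);J[:3,i]=(p-p0)/1e-6;J[3:,i]=(T*T0.inv()).as_rotvec()/1e-6
    return J
def stepto(q,p,T,t,lam=.02,it=4):
    for _ in range(it):
        pc,Tc=fk(q,t);e=np.r_[p-pc,(T*Tc.inv()).as_rotvec()]
        J=jac(q,t);A=np.vstack([J,lam*np.eye(7)]);b=np.r_[e,np.zeros(7)]
        dq=lsq_linear(A,b,bounds=(np.minimum(QL[:,0]-q,-1e-9),np.maximum(QL[:,1]-q,1e-9))).x
        q=q+dq
    return q
def row(q,rw,t):
    p,T=fk(q,t);return stepto(q,p+T.apply(np.array(rw[:3])/1e3),T*R.from_rotvec(rw[3:6]),t)
def moveto(q,p,T,t,n=None,step=.045,ang=.13):
    pc,Tc=fk(q,t);d=np.array(p)-pc;rv=(T*Tc.inv()).as_rotvec()
    N=n or max(1,int(np.ceil(max(np.linalg.norm(d)/step,np.linalg.norm(rv)/ang))))
    path=[]
    for i in range(1,N+1):
        q=stepto(q,pc+d*i/N,R.from_rotvec(rv*i/N)*Tc,t);path.append(q)
    pe,Te=fk(q,t);return q,path,np.linalg.norm(pe-p),np.rad2deg(np.linalg.norm((T*Te.inv()).as_rotvec()))
if __name__=="__main__":
    t=getT();D=load();q=D[0][0]
    M=[[[-28,-35,-4,0,0,.085],[-30,-32,-4,0,0,.085],[-33,-30,-4,0,0,.085],[-36,-27,-4,0,0,.085],[-38,-24,-4,0,0,.085]],[[-42,-12,-5,0,0,.08],[-43,-8,-5,0,0,.08],[-44,-5,-5,0,0,.08],[-44,-2,-5,0,0,.08],[-44,2,-5,0,0,.08]],[[-14,1,-11,-.12,0,.012],[-14,2,-10,-.12,0,.012],[-14,4,-10,-.12,0,.012],[-14,5,-9,-.12,0,.012],[-14,6,-9,-.12,0,.012]]]
    for k,m in enumerate(M):
        q=D[k][0].copy()
        for rw in m:q=row(q,rw,t)
        print(q.round(3),D[k+1][0].round(3))
E
python3 sim.py | tail -3
```

```text
[-1.226  0.198  0.163  1.912 -0.037  1.036 -0.238] [-1.215  0.198  0.147  1.922 -0.036  1.031 -0.247]
[-0.987  0.082  0.351  2.001 -0.031  1.072 -0.217] [-0.975  0.072  0.355  2.011 -0.028  1.073 -0.217]
[-0.752 -0.34   0.118  2.362  0.358  0.571 -0.548] [-0.754 -0.33   0.132  2.354  0.352  0.578 -0.542]
```

```bash
cat > srch.py <<'E'
from sim import *
t=getT();q=load()[-1][0];B=np.array([.591,.1885])
q,pa,e,a=moveto(q,[.46,0,.30],tgtR(0,0),t);print("via",q.round(2),e,a)
q,pa,e,a=moveto(q,[.499,-.161,.25],tgtR(-22,0),t);print("pre a",q.round(2),e,a)
qa,pa,e,a=moveto(q,[.499,-.161,.155],tgtR(-22,0),t);print("grasp a",qa.round(2),e,a)
ql,_,e,a=moveto(qa,[.499,-.161,.32],tgtR(-22,0),t);print("lift",ql.round(2),e,a)
def place(h,pitch,lift,rc=.092):
    H=np.array([np.cos(np.deg2rad(h)),np.sin(np.deg2rad(h))]);c=np.sin(np.deg2rad(pitch));s=np.cos(np.deg2rad(pitch))
    return np.r_[B-.062*c*H,rc+lift+.062*s]
if __name__=="__main__":
  for pitch in(60,70,78):
    for h in(-100,-80,-60,-40):
      for via in(None,([.55,.05,.4],45),([.55,.2,.4],50),([.5,.3,.4],50)):
        qq=ql
        if via: qq,_,e0,a0=moveto(qq,via[0],tgtR(h,via[1]),t)
        qq,p1,e1,a1=moveto(qq,place(h,pitch,.1),tgtR(h,pitch),t)
        qq,p2,e2,a2=moveto(qq,place(h,pitch,0),tgtR(h,pitch),t)
        P=fk(qq,t,True)[2]
        print(pitch,h,via,"err mm",(e1*1e3).round(1),a1.round(1),(e2*1e3).round(1),a2.round(1),qq.round(2),P[5].round(2))
E
python3 srch.py | tail -52
```

```text
via [-0.71 -0.01  0.58  1.94  0.01  1.21 -0.13] 4.301714293262219e-10 1.0426810122759886e-08
pre a [-0.46  0.22  0.76  1.87 -0.17  1.12 -0.01] 9.507168920650295e-10 2.4118529063289512e-08
grasp a [-0.37  0.36  0.71  1.96 -0.29  0.93  0.1 ] 4.318847441707311e-10 1.0690152051202618e-08
lift [-0.51  0.14  0.79  1.78 -0.11  1.26 -0.07] 1.7068348966360288e-09 4.143402000137919e-08
60 -100 None err mm 0.0 0.0 0.0 0.0 [-1.1   1.13  0.65  1.22  0.14  1.68 -2.31] [0.65 0.53 0.27]
60 -100 ([0.55, 0.05, 0.4], 45) err mm 0.0 0.0 0.0 0.0 [-1.03  1.09  0.52  1.22  0.24  1.7  -2.39] [0.65 0.53 0.27]
60 -100 ([0.55, 0.2, 0.4], 50) err mm 0.0 0.0 0.0 0.0 [-1.03  1.08  0.52  1.22  0.24  1.7  -2.39] [0.65 0.53 0.27]
60 -100 ([0.5, 0.3, 0.4], 50) err mm 0.0 0.0 0.0 0.0 [-1.24  1.33  1.06  1.21 -0.18  1.67 -2.07] [0.65 0.53 0.27]
60 -80 None err mm 0.0 0.0 0.0 0.0 [-1.2   0.97  0.53  1.5   0.4   1.41 -2.34] [0.53 0.53 0.27]
60 -80 ([0.55, 0.05, 0.4], 45) err mm 0.0 0.0 0.0 0.0 [-1.11  0.93  0.37  1.51  0.51  1.46 -2.42] [0.53 0.53 0.27]
60 -80 ([0.55, 0.2, 0.4], 50) err mm 0.0 0.0 0.0 0.0 [-1.12  0.93  0
[... 3846 characters left out ...]
 0.92  1.45 -2.68] [0.39 0.52 0.16]
78 -60 ([0.55, 0.2, 0.4], 50) err mm 0.0 0.0 0.0 0.0 [-1.21  1.    0.27  1.74  0.89  1.42 -2.67] [0.39 0.52 0.16]
78 -60 ([0.5, 0.3, 0.4], 50) err mm 0.0 0.0 0.0 0.0 [-1.19  0.99  0.23  1.74  0.91  1.44 -2.68] [0.39 0.52 0.16]
78 -40 None err mm 0.0 0.0 0.0 0.0 [-1.19  0.89  0.12  2.08  1.27  1.32 -2.94] [0.29 0.43 0.16]
78 -40 ([0.55, 0.05, 0.4], 45) err mm 0.0 0.0 0.0 0.0 [-1.12  0.88  0.04  2.08  1.3   1.37 -2.95] [0.29 0.43 0.16]
78 -40 ([0.55, 0.2, 0.4], 50) err mm 0.0 0.0 0.0 0.0 [-1.19  0.89  0.12  2.08  1.28  1.32 -2.94] [0.29 0.43 0.16]
78 -40 ([0.5, 0.3, 0.4], 50) err mm 0.0 0.0 0.0 0.0 [-1.18  0.89  0.11  2.08  1.28  1.33 -2.94] [0.29 0.43 0.16]
```

```bash
./go.sh .47 0 .29 -5 0 100 45 .14
```

```text
t 1.60 tcp [0.4363 0.1565 0.2872] F [ 0.3 -0.1  0.3] w 0.0855
q [-0.754 -0.33   0.132  2.354  0.352  0.578 -0.542]
dist mm 160.1 [ 0.0337 -0.1565  0.0028] ang deg 40.38
6 rows; [[-26.5, -2.0, -2.4, 0.095, -0.022, 0.066, 100], [-26.6, -0.4, -1.6, 0.095, -0.022, 0.066, 100], [-26.6, 1.2, -1.1, 0.095, -0.022, 0.066, 100], [-26.5, 2.9, -0.7, 0.095, -0.022, 0.066, 100], [-26.3, 4.5, -0.4, 0.095, -0.022, 0.066, 100]]
```

play_rows(
  increments=[
    [-27,-2,-2,0.095,-0.022,0.066,100],
    [-27,0,-2,0.095,-0.022,0.066,100],
    [-27,1,-1,0.095,-0.022,0.066,100],
    [-27,3,-1,0.095,-0.022,0.066,100],
    [-26,5,0,0.095,-0.022,0.066,100],
  ],
  force=60,
)

```text
clock: 2.1
tcp_pos: [0.4551, 0.0173, 0.2853]
orientation: [2.22, 2.16, 0.103]
contact_force: [0.9, -0.3, -0.6]
grip_width: 0.0519
```

```bash
./go.sh .497 -.160 .25 -22 0 100 45 .14
```

```text
t 2.10 tcp [0.4551 0.0173 0.2853] F [ 0.9 -0.3 -0.6] w 0.0519
q [-0.712 -0.066  0.522  2.018  0.036  1.102 -0.233]
dist mm 185.6 [ 0.0419 -0.1773 -0.0353] ang deg 20.92
5 rows; [[-35.4, 8.8, 7.1, 0.015, -0.006, 0.071, 100], [-34.6, 11.4, 7.2, 0.015, -0.006, 0.071, 100], [-33.6, 13.9, 7.2, 0.015, -0.006, 0.071, 100], [-32.5, 16.4, 7.2, 0.015, -0.006, 0.071, 100], [-31.2, 18.8, 7.2, 0.015, -0.006, 0.071, 100]]
```

play_rows(
  increments=[
    [-35,9,7,0.015,-0.006,0.071,100],
    [-35,11,7,0.015,-0.006,0.071,100],
    [-34,14,7,0.015,-0.006,0.071,100],
    [-33,16,7,0.015,-0.006,0.071,100],
    [-31,19,7,0.015,-0.006,0.071,100],
  ],
)

```text
clock: 2.6
tcp_pos: [0.4993, -0.1648, 0.2505]
orientation: [-2.608, -1.745, 0.005]
contact_force: [-0.2, 0.3, -0.5]
grip_width: 0.0522
```

```bash
./go.sh .497 -.160 .21 -22 0 100 45 .14;  python3 kin2.py | tail -1
```

```text
t 2.60 tcp [ 0.4993 -0.1648  0.2505] F [-0.2  0.3 -0.5] w 0.0522
q [-0.444  0.212  0.762  1.877 -0.162  1.12  -0.012]
dist mm 40.8 [-0.0023  0.0048 -0.0405] ang deg 0.49
1 rows; [[3.6, -3.8, 40.5, -0.005, 0.0, -0.007, 100]]
 [ 0.     0.     0.   ]] pos err 0.0 ang [0. 0. 0. 0. 0. 0.]
```

play_rows(
  increments=[
    [3,-4,40,0,0,0,100],
    [0,0,0,0,0,0,100],
  ],
)

```text
clock: 2.8
tcp_pos: [0.4963, -0.1664, 0.2088]
orientation: [-2.618, -1.734, 0.011]
contact_force: [-1.5, 1.0, -0.4]
grip_width: 0.052
```

```bash
./go.sh .497 -.160 .154 -22 0 100; cat > pic.py <<'E'
import sys,cv2,numpy as np
from bench import grab_frame
n,cam,x0,y0,x1,y1=sys.argv[1:7];f=grab_frame(cam);np.savez("last_"+cam+".npz",**f)
x0,y0,x1,y1=map(int,(x0,y0,x1,y1));c=f["color"][y0:y1,x0:x1];s=min(780/c.shape[1],580/c.shape[0]);cv2.imwrite(f"pics/{n}.png",cv2.resize(c,None,fx=s,fy=s,interpolation=cv2.INTER_CUBIC))
E
python3 pic.py g1s side 180 130 360 310; python3 pic.py g1t top 270 140 420 280
```

```text
t 2.80 tcp [ 0.4963 -0.1664  0.2088] F [-1.5  1.  -0.4] w 0.052
q [-0.422  0.259  0.75   1.933 -0.199  1.031  0.015]
dist mm 55.2 [ 0.0007  0.0064 -0.0548] ang deg 1.06
2 rows; [[3.2, -0.8, 27.4, -0.002, 0.002, -0.009, 100], [3.2, -0.8, 27.4, -0.002, 0.002, -0.009, 100]]
```

View pics/g1s.png

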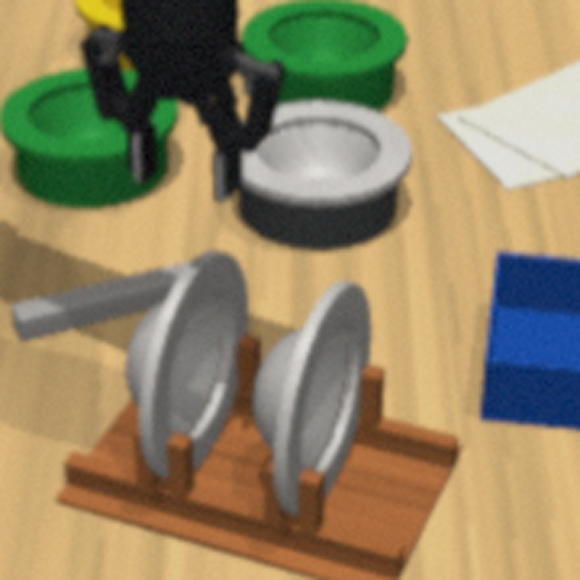

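View pics/g1t.png

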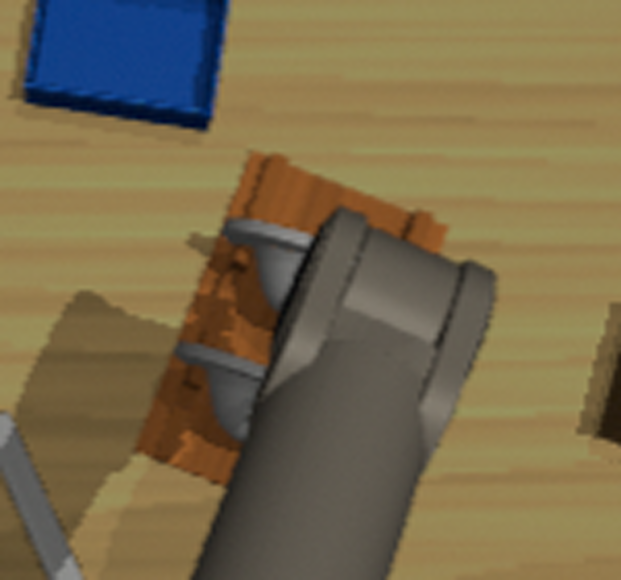

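```bash
python3 - <<'E'
import numpy as np,cv2
from bench import r
f=dict(np.load("last_side.npz"))
def proj(P):
    T=f["T"];c=(np.array(P)-T[:3,3])@T[:3,:3];c=c*[1,-1,-1]
    return cv2.projectPoints(c.reshape(-1,1,3),np.zeros(3),np.zeros(3),f["K"],np.array([float(f["k1"]),0,0,0]))[0].reshape(-1,2)
o=r.get_obs();s=580/180
for n,P in(("tcp",o["tcp_pos"]),("cap top",[.497,-.160,.177]),("grasp tcp",[.497,-.160,.154])): print(n,((proj([P])-[180,130])*s).round(0))
az=np.deg2rad(-22);im=cv2.imread("pics/g1s.png")
for c in([.4988,-.1608,.092],[.5914,-.1987,.092]):
  for off in(-.005,.005):
    ax=np.array([np.cos(az),np.sin(az),.03]);ax/=np.linalg.norm(ax);u=np.array([-np.sin(az),np.cos(az),0]);v=np.cross(ax,u)
    th=np.linspace(0,2*np.pi,60);P=np.array(c)+ax*off+.085*(np.cos(th)[:,None]*u+np.sin(th)[:,None]*v)
    for k,(x,y) in enumerate((proj(P)-[180,130])*s):
        cv2.circle(im,(int(x),int(y)),1,(0,0,255) if off>0 else (255,0,0),-1)
x,y=((proj([o["tcp_pos"]])-[180,130])*s)[0];cv2.circle(im,(int(x),int(y)),4,(0,255,255),-1)
cv2.imwrite("pics/g1o.png",im)
E
```

```text
tcp [[190. 228.]]
cap top [[189. 265.]]
grasp tcp [[190. 292.]]
```

View pics/g1o.png

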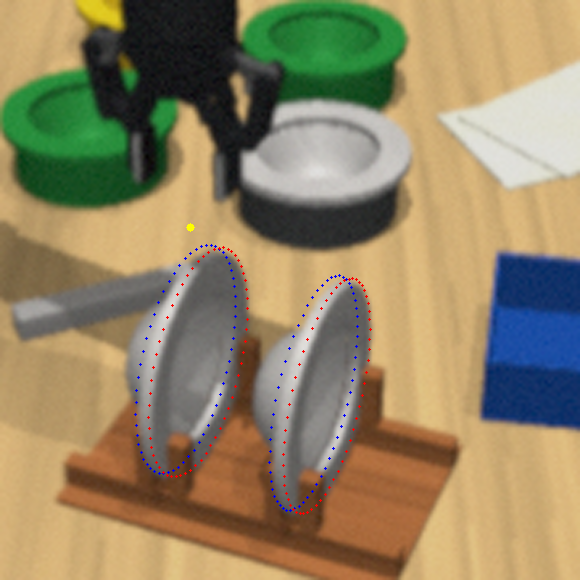

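The overlay of the fitted rims lines up with both caps, and the projected TCP (190,228) sits over cap a's top edge. Going down to grasp.

play_rows(
  increments=[
    [3,-1,27,0,0,-0.009,100],
    [3,-1,27,0,0,-0.009,100],
    [0,0,0,0,0,0,100],
  ],
)

```text
clock: 3.2
tcp_pos: [0.5054, -0.1601, 0.1648]
orientation: [2.591, 1.76, 0.015]
contact_force: [-0.6, 0.7, 0.5]
grip_width: 0.0517
```

```bash
./go.sh .497 -.160 .154 -22 0 255
```

```text
t 3.20 tcp [ 0.5054 -0.1601  0.1648] F [-0.6  0.7  0.5] w 0.0517
q [-0.393  0.317  0.715  1.98  -0.261  0.922  0.077]
dist mm 13.7 [-0.0084  0.0001 -0.0108] ang deg 0.86
1 rows; [[-3.0, -8.0, 10.7, 0.013, -0.002, 0.007, 255]]
```

play_rows(
  increments=[
    [-3,-9,11,0.013,0,0.007,100],
    [0,0,0,0,0,0,100],
  ],
)

```text
clock: 3.4
tcp_pos: [0.4976, -0.1591, 0.1565]
orientation: [2.603, 1.758, 0.009]
contact_force: [-1.1, -0.4, -0.4]
grip_width: 0.0519
```

```bash
./go.sh .497 -.160 .154 -22 0 255
```

```text
t 3.40 tcp [ 0.4976 -0.1591  0.1565] F [-1.1 -0.4 -0.4] w 0.0519
q [-0.388  0.321  0.712  1.997 -0.27   0.912  0.083]
dist mm 2.7 [-0.0006 -0.0009 -0.0025] ang deg 0.32
1 rows; [[-1.0, -0.2, 2.5, 0.003, -0.004, 0.001, 255]]
```

play_rows(
  increments=[
    [-1,0,3,0,0,0,100],
    [0,0,0,0,0,0,255],
    [0,0,0,0,0,0,255],
    [0,0,0,0,0,0,255],
    [0,0,0,0,0,0,255],
  ],
  force=60,
)

```text
clock: 3.9
tcp_pos: [0.4994, -0.1608, 0.1569]
orientation: [2.601, 1.756, 0.017]
contact_force: [-0.2, 0.3, -0.7]
grip_width: 0.0001
```

```bash
./go.sh .497 -.160 .32 -22 0 255 40
```

```text
t 3.90 tcp [ 0.4994 -0.1608  0.1569] F [-0.2  0.3 -0.7] w 0.0001
q [-0.384  0.321  0.712  1.996 -0.273  0.907  0.088]
dist mm 163.2 [-0.0024  0.0008  0.1631] ang deg 0.64
5 rows; [[0.2, -0.2, -32.6, 0.002, -0.001, 0.0, 255], [0.1, -0.3, -32.6, 0.002, -0.001, 0.0, 255], [0.1, -0.3, -32.6, 0.002, -0.001, 0.0, 255], [0.1, -0.4, -32.6, 0.002, -0.001, 0.0, 255], [0.0, -0.5, -32.6, 0.002, -0.001, 0.0, 255]]
```

```bash
python3 pic.py g2s side 180 130 360 310; python3 pic.py g2t top 270 140 420 280
```

```text
(no output)
```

View pics/g2s.png

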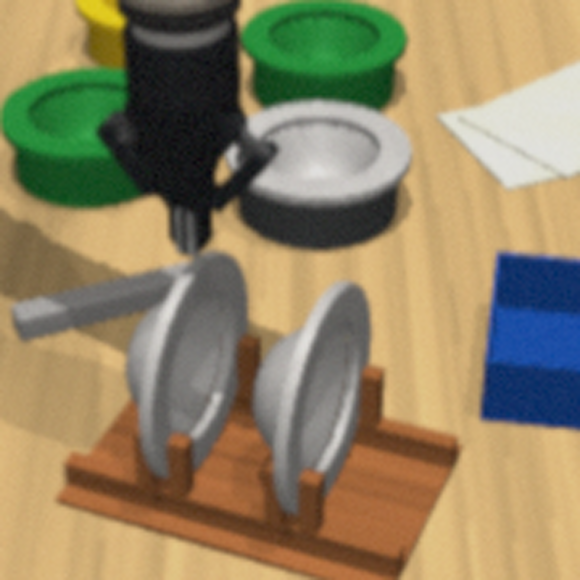

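View pics/g2t.png

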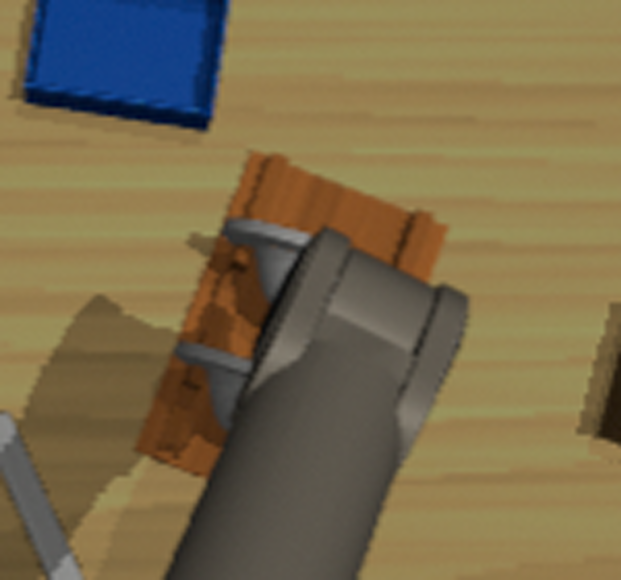

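```bash
python3 - <<'E'
import numpy as np
from h import *
from bench import r
f=dict(np.load("last_side.npz"));W=cloud(f);s=180/580
for v in range(180,300,8):
    print(v,[ (u,W[int(v*s)+130,int(u*s)+180].round(3).tolist()) for u in(178,188,198)])
o=r.get_obs();print(o["tcp_pos"])
E
```

```text
180 [(178, [0.491, -0.152, 0.245]), (188, [0.5, -0.182, 0.263]), (198, [0.506, -0.182, 0.263])]
188 [(178, [0.492, -0.169, 0.247]), (188, [0.499, -0.174, 0.251]), (198, [0.505, -0.173, 0.25])]
196 [(178, [0.492, -0.168, 0.241]), (188, [0.499, -0.174, 0.245]), (198, [0.506, -0.178, 0.248])]
204 [(178, [0.492, -0.169, 0.235]), (188, [0.499, -0.174, 0.238]), (198, [0.505, -0.174, 0.238])]
212 [(178, [0.491, -0.168, 0.229]), (188, [0.498, -0.173, 0.232]), (198, [0.505, -0.176, 0.234])]
220 [(178, [0.491, -0.17, 0.222]), (188, [0.498, -0.172, 0.223]), (198, [0.504, -0.171, 0.223])]
228 [(178, [0.491, -0.173, 0.219]), (188, [0.498, -0.172, 0.218]), (198, [0.504, -0.171, 0.218])]
236 [(178, [0.491, -0.169, 0.208]), (188, [0.498, -0.173, 0.211]), (198, [0.504, -0.174, 0.211])]
244 [(178, [0.49, -0.167, 0.202]), (188, [0.497, -0.172, 0.205]), (198, [0.504, -0.168, 0.202])]
252 [(178, [0.49, -0.167, 0.194]), (188, [0.497, -0.172, 0.197]), (198, [0.503, -0.167, 0.193])]
260 [(178, [0.468, 0.102, 0.0]), (188, [0.476, 0.103, 0.0]), (198, [0.502, -0.148, 0.175])]
268 [(178, [0.472, 0.05, 0.027]), (188, [0.496, -0.164, 0.178]), (198, [0.503, -0.163, 0.177])]
276 [(178, [0.472, 0.045, 0.024]), (188, [0.496, -0.166, 0.174]), (198, [0.502, -0.159, 0.169])]
284 [(178, [0.49, -0.176, 0.172]), (188, [0.497, -0.177, 0.173]), (198, [0.502, -0.16, 0.161])]
292 [(178, [0.49, -0.183, 0.172]), (188, [nan, nan, nan]), (198, [0.502, -0.162, 0.157])]
[ 0.49935504 -0.16076676  0.15673162]
```

The jaws shut on nothing. Depth puts the real fingertips at z≈0.19, but the reported TCP says 0.157. So the tips sit about 34 mm short of the reported TCP along the tool axis, while x and y agree. I'll reopen and go deeper by that amount, checking with the camera.

play_rows(
  increments=[
    [0,-2,0,0,0,0,100],
    [0,0,0,0,0,0,100],
    [0,0,0,0,0,0,100],
    [0,-1,15,0,0,0,100],
    [0,-1,10,0,0,0,100],
  ],
)

```text
clock: 4.5
tcp_pos: [0.4969, -0.1593, 0.1322]
orientation: [2.599, 1.755, 0.02]
contact_force: [-0.3, 0.6, 0.4]
grip_width: 0.0521
```

```bash
./go.sh .497 -.160 .120 -22 0 100; python3 pic.py g3s side 180 130 360 310
```

```text
t 4.50 tcp [ 0.4969 -0.1593  0.1322] F [-0.3  0.6  0.4] w 0.0521
q [-0.366  0.351  0.692  2.027 -0.305  0.851  0.115]
dist mm 12.2 [ 0.0001 -0.0007 -0.0122] ang deg 0.78
1 rows; [[-0.7, 0.2, 12.2, 0.011, -0.008, 0.001, 100]]
```

View pics/g3s.png

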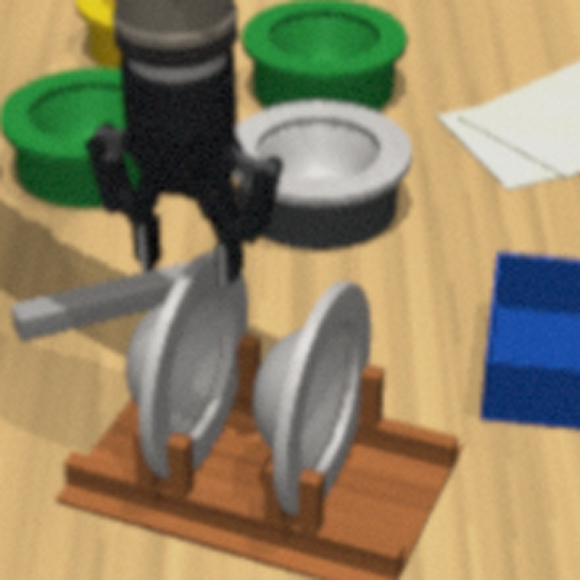

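```bash
python3 - <<'E'
import numpy as np
from h import *
f=dict(np.load("last_side.npz"));W=cloud(f);s=180/580
for v in range(236,300,6): print(v,[ (u,W[int(v*s)+130,int(u*s)+180].round(3).tolist()) for u in(146,152,224,230,236)])
E
```

```text
236 [(146, [0.467, -0.157, 0.2]), (152, [0.471, -0.149, 0.194]), (224, [0.522, -0.183, 0.218]), (230, [0.527, -0.185, 0.219]), (236, [0.531, -0.179, 0.215])]
242 [(146, [0.467, -0.158, 0.195]), (152, [0.471, -0.153, 0.192]), (224, [0.522, -0.185, 0.214]), (230, [0.527, -0.187, 0.215]), (236, [0.531, -0.181, 0.211])]
248 [(146, [0.467, -0.158, 0.193]), (152, [0.471, -0.152, 0.189]), (224, [0.522, -0.177, 0.206]), (230, [0.526, -0.179, 0.207]), (236, [0.531, -0.176, 0.205])]
254 [(146, [0.467, -0.16, 0.189]), (152, [0.471, -0.15, 0.181]), (224, [0.522, -0.182, 0.204]), (230, [0.526, -0.178, 0.201]), (236, [0.53, -0.175, 0.199])]
260 [(146, [0.467, -0.161, 0.184]), (152, [0.47, -0.148, 0.175]), (224, [0.522, -0.179, 0.197]), (230, [0.526, -0.177, 0.195]), (236, [0.531, -0.18, 0.197])]
266 [(146, [0.466, -0.158, 0.176]), (152, [0.471, -0.155, 0.174]), (224, [0.522, -0.182, 0.193]), (230, [0.526, -0.179, 0.191]), (236, [0.53, -0.177, 0.19])]
272 [(146, [0.444, 0.053, 0.021]), (152, [0.45, 0.048, 0.025]), (224, [0.522, -0.181, 0.187]), (230, [0.526, -0.178, 0.185]), (236, [0.53, -0.177, 0.184])]
278 [(146, [0.445, 0.038, 0.025]), (152, [0.45, 0.041, 0.023]), (224, [0.521, -0.179, 0.18]), (230, [0.526, -0.179, 0.18]), (236, [0.527, -0.102, 0.125])]
284 [(146, [0.445, 0.033, 0.022]), (152, [0.451, 0.033, 0.022]), (224, [0.521, -0.181, 0.176]), (230, [0.523, -0.114, 0.128]), (236, [0.527, -0.104, 0.121])]
290 [(146, [0.445, 0.028, 0.019]), (152, [0.45, 0.032, 0.016]), (224, [0.518, -0.125, 0.13]), (230, [0.522, -0.109, 0.119]), (236, [0.527, -0.102, 0.113])]
296 [(146, [0.445, 0.026, 0.017]), (152, [0.451, 0.025, 0.017]), (224, [0.518, -0.118, 0.122]), (230, [0.522, -0.111, 0.117]), (236, [0.527, -0.106, 0.114])]
```

play_rows(
  increments=[
    [-1,0,12,0.01,-0.008,0,100],
    [0,0,0,0,0,0,255],
    [0,0,0,0,0,0,255],
    [0,0,0,0,0,0,255],
    [0,0,0,0,0,0,255],
  ],
  force=60,
)

```text
clock: 5.05
tcp_pos: [0.4974, -0.1609, 0.1183]
orientation: [2.602, 1.756, -0.002]
contact_force: [3.7, -1.2, -3.9]
grip_width: 0.0084
```

```bash
./go.sh .497 -.160 .30 -22 0 255 40
```

```text
t 5.05 tcp [ 0.4974 -0.1609  0.1183] F [ 3.7 -1.2 -3.9] w 0.0084
q [-0.355  0.382  0.682  2.028 -0.318  0.836  0.126]
dist mm 181.7 [-0.0004  0.0009  0.1817] ang deg 0.18
5 rows; [[0.0, -0.1, -36.3, 0.0, 0.001, 0.0, 255], [0.0, -0.1, -36.3, 0.0, 0.001, 0.0, 255], [0.1, -0.1, -36.3, 0.0, 0.001, 0.0, 255], [0.1, -0.1, -36.3, 0.0, 0.001, 0.0, 255], [0.1, -0.1, -36.3, 0.0, 0.001, 0.0, 255]]
```

play_rows(
  increments=[
    [0,0,-10,0,0,0,255],
    [0,0,-25,0,0,0,255],
    [0,0,-40,0,0,0,255],
    [0,0,-45,0,0,0,255],
    [0,0,-45,0,0,0,255],
  ],
)

```text
clock: 5.55
tcp_pos: [0.4921, -0.1597, 0.2854]
orientation: [-2.601, -1.752, 0.021]
contact_force: [1.6, 0.7, -2.9]
grip_width: 0.0083
```

```bash
./go.sh .55 .05 .36 -60 45 255 40;python3 pic.py l1s side 130 60 400 310
```

```text
t 5.55 tcp [ 0.4921 -0.1597  0.2854] F [ 1.6  0.7 -2.9] w 0.0083
q [-0.492  0.163  0.784  1.842 -0.116  1.198 -0.056]
dist mm 230.0 [0.0579 0.2097 0.0746] ang deg 58.59
8 rows; [[26.9, -3.2, -9.5, -0.096, -0.031, 0.079, 255], [26.3, -4.4, -10.7, -0.096, -0.031, 0.079, 255], [25.6, -5.4, -12.0, -0.096, -0.031, 0.079, 255], [24.7, -6.1, -13.3, -0.096, -0.031, 0.079, 255], [23.8, -6.7, -14.7, -0.096, -0.031, 0.079, 255]]
```

View pics/l1s.png

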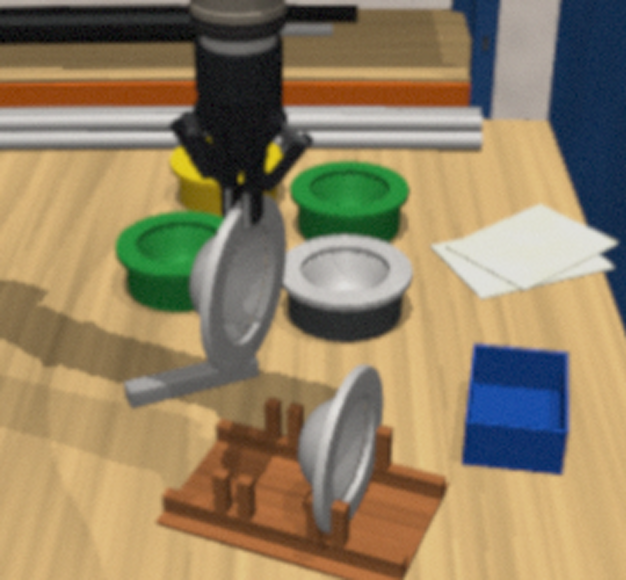

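Cap a is lifted and held (weight 2.9 N). Now I'll swing it round and pitch the tool up.

play_rows(
  increments=[
    [27,-3,-10,-0.096,-0.031,0.079,255],
    [26,-4,-11,-0.096,-0.031,0.079,255],
    [26,-5,-12,-0.096,-0.031,0.079,255],
    [25,-6,-13,-0.096,-0.031,0.079,255],
    [24,-7,-15,-0.096,-0.031,0.079,255],
  ],
)

```text
clock: 6.1
tcp_pos: [0.5185, -0.0666, 0.3324]
orientation: [2.507, 1.137, 0.121]
contact_force: [0.3, -0.3, -2.1]
grip_width: 0.0088
```

```bash
./go.sh .55 .1 .36 -60 55 255 40;
```

```text
t 6.10 tcp [ 0.5185 -0.0666  0.3324] F [ 0.3 -0.3 -2.1] w 0.0088
q [-0.823 -0.065  0.557  1.971  0.45   1.113 -1.162]
dist mm 171.7 [0.0315 0.1666 0.0276] ang deg 36.81
5 rows; [[28.4, -13.4, -13.9, -0.111, -0.027, 0.059, 255], [27.2, -13.4, -16.1, -0.111, -0.027, 0.059, 255], [26.0, -13.0, -18.3, -0.111, -0.027, 0.059, 255], [24.7, -12.4, -20.4, -0.111, -0.027, 0.059, 255], [23.4, -11.4, -22.4, -0.111, -0.027, 0.059, 255]]
```

play_rows(
  increments=[
    [28,-13,-14,-0.11,-0.027,0.059,255],
    [27,-13,-16,-0.11,-0.027,0.059,255],
    [26,-13,-18,-0.11,-0.027,0.059,255],
    [25,-12,-20,-0.11,-0.027,0.059,255],
    [23,-11,-22,-0.11,-0.027,0.059,255],
  ],
)

```text
clock: 6.6
tcp_pos: [0.5469, 0.0884, 0.3667]
orientation: [2.142, 0.562, 0.298]
contact_force: [0.9, -0.3, -1.4]
grip_width: 0.0086
```

```bash
./go.sh .578 .211 .25 -60 72 255 40;
```

```text
t 6.60 tcp [0.5469 0.0884 0.3667] F [ 0.9 -0.3 -1.4] w 0.0086
q [-1.072  0.211  0.287  1.9    0.85   1.434 -2.141]
dist mm 172.1 [ 0.0311  0.1226 -0.1167] ang deg 17.98
5 rows; [[17.3, -29.7, -1.0, -0.063, 0.0, -0.002, 255], [17.4, -29.6, -2.8, -0.063, 0.0, -0.002, 255], [17.5, -29.3, -4.7, -0.063, 0.0, -0.002, 255], [17.5, -28.9, -6.5, -0.063, 0.0, -0.002, 255], [17.6, -28.4, -8.3, -0.063, 0.0, -0.002, 255]]
```

play_rows(
  increments=[
    [17,-30,-1,-0.063,0,-0.002,255],
    [17,-30,-3,-0.063,0,-0.002,255],
    [17,-29,-5,-0.063,0,-0.002,255],
    [17,-29,-7,-0.063,0,-0.002,255],
    [18,-28,-8,-0.063,0,-0.002,255],
  ],
)

```text
clock: 7.1
tcp_pos: [0.5776, 0.2226, 0.2509]
orientation: [1.828, 0.483, 0.374]
contact_force: [1.3, 0.2, -1.8]
grip_width: 0.0088
```

```bash
./go.sh .5786 .210 .20 -60 72 255 30; python3 pic.py p1s side 130 60 400 260; python3 pic.py p1t top 100 140 360 320
```

```text
t 7.10 tcp [0.5776 0.2226 0.2509] F [ 1.3  0.2 -1.8] w 0.0088
q [-1.195  0.692  0.265  1.747  0.919  1.52  -2.451]
dist mm 52.4 [ 0.001  -0.0126 -0.0509] ang deg 1.01
2 rows; [[-3.1, -22.5, 13.0, 0.005, -0.004, -0.006, 255], [-2.9, -22.5, 13.1, 0.005, -0.004, -0.006, 255]]
```

View pics/p1s.png

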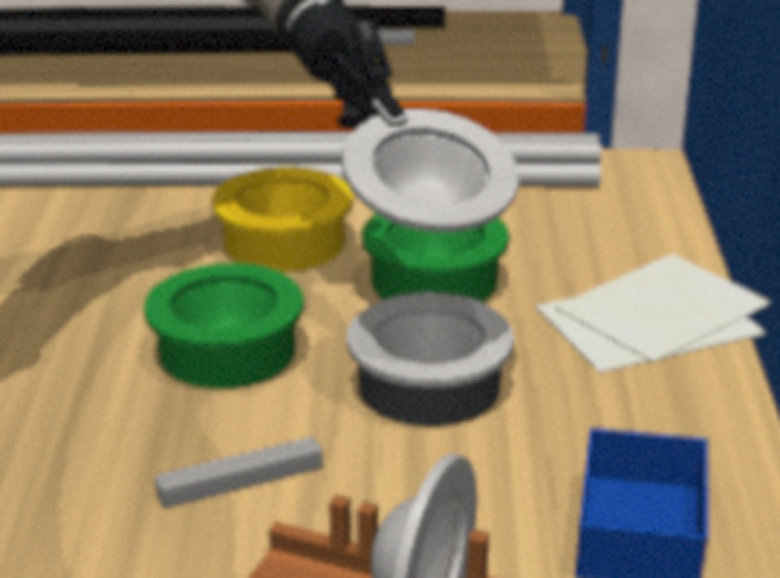

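View pics/p1t.png

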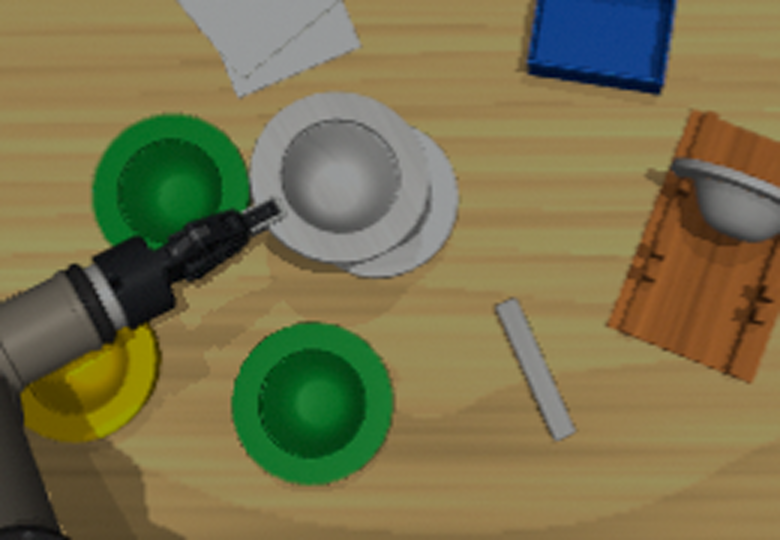

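Cap a is mouth up and tilted, at (430,170) in the side crop, above and left of the stand. I'll fit its true pose from depth.

```bash
cat > fit2.py <<'E'
import numpy as np,cv2
from h import *
from fit import segd,PO
from scipy.optimize import least_squares
PM=np.array([[5,61],[5,85],[-5,85],[-5,61]])/1e3
def fitv(P,c0,ax0,thick=True):
    ax0=np.array(ax0)/np.linalg.norm(ax0);u=np.cross(ax0,[.3,.8,.1]);u/=np.linalg.norm(u);v=np.cross(ax0,u)
    def ax(x): a=ax0+x[3]*u+x[4]*v;return a/np.linalg.norm(a)
    def ar(x,P): q=P-x[:3];a=q@ax(x);return np.c_[a,np.linalg.norm(q-a[:,None]*ax(x),axis=1)]
    x=np.r_[c0,0,0]
    for it in range(10):
        s=ar(x,P);w=.025 if it<4 else .012
        k=(s[:,1]>.062)&(s[:,1]<.085+w)&(abs(s[:,0])<.005+w);Q=P[k]
        f=lambda x:np.min([segd(ar(x,Q),PM[i],PM[i+1]) for i in range(3)],axis=0)
        x=least_squares(f,x,loss="soft_l1",f_scale=.002).x
    return x[:3],ax(x),k.sum(),np.sqrt(np.mean(f(x)**2))
def held(c0,ax0,files=("last_top.npz","last_side.npz"),zmin=.1,r=.12):
    pts=[]
    for n in files:
        f=dict(np.load(n));W=cloud(f);hsv=cv2.cvtColor(f["color"],cv2.COLOR_BGR2HSV)
        m=(hsv[...,1]<70)&(hsv[...,2]>80)&(W[...,2]>zmin)&(np.linalg.norm(W-np.array(c0),axis=-1)<r)
        p=W[m];o=fitv(p,c0,ax0);print(n,"c",o[0].round(4),"ax",o[1].round(3),o[2],o[3].round(5));pts.append(p)
    o=fitv(np.vstack(pts),c0,ax0);print("both c",o[0].round(4),"ax",o[1].round(3),o[2],o[3].round(5));return o
E
python3 - <<'E'
from fit2 import *
from bench import r
from scipy.spatial.transform import Rotation as R
o=r.get_obs();p=np.array(o["tcp_pos"]);T=R.from_rotvec(o["orientation"]);print(p,T.as_matrix().round(3))
c0=p+T.apply([0,0,.026]);c=held(c0,T.apply([0,1,0]))
print("centre in tool",T.inv().apply(c[0]-p).round(4),"axis in tool",T.inv().apply(c[1]).round(3))
E
```

```text
[0.57584034 0.22572244 0.24318437] [[ 0.861  0.15   0.486]
 [ 0.508 -0.256 -0.822]
 [ 0.001  0.955 -0.297]]
last_top.npz c [0.5887 0.2041 0.2341] ax [ 0.147 -0.248  0.958] 1240 0.0027
last_side.npz c [0.5902 0.1999 0.2421] ax [ 0.137 -0.265  0.955] 1013 0.00226
both c [0.5908 0.2006 0.2421] ax [ 0.14  -0.255  0.957] 2245 0.00249
centre in tool [0.0001 0.0076 0.0282] axis in tool [-0.008  1.    -0.007]
```

```bash
./go.sh .578 .212 .13 -60 73 255 30
```

```text
t 7.20 tcp [0.5758 0.2257 0.2432] F [-1.2  0.2 -2.2] w 0.0085
q [-1.197  0.704  0.26   1.747  0.917  1.517 -2.45 ]
dist mm 114.0 [ 0.0022 -0.0137 -0.1132] ang deg 0.64
4 rows; [[-1.3, -26.1, 11.5, -0.001, -0.002, 0.0, 255], [-1.3, -26.1, 11.5, -0.001, -0.002, 0.0, 255], [-1.3, -26.1, 11.4, -0.001, -0.002, 0.0, 255], [-1.3, -26.1, 11.4, -0.001, -0.002, 0.0, 255]]
```

play_rows(
  increments=[
    [-1,-26,11,0,-0.002,0,255],
    [-1,-26,11,0,-0.002,0,255],
    [-1,-26,11,0,-0.002,0,255],
    [-1,-20,10,0,-0.002,0,255],
    [0,0,0,0,0,0,255],
  ],
)

```text
clock: 7.7
tcp_pos: [0.579, 0.2142, 0.1363]
orientation: [1.827, 0.487, 0.364]
contact_force: [-0.3, -0.5, -2.5]
grip_width: 0.0087
```

```bash
./go.sh .578 .212 .107 -60 73 255 10;python3 pic.py p2s side 180 60 380 220; python3 pic.py p2t top 100 140 300 300; python3 - <<'E'
from fit2 import *
from bench import r
from scipy.spatial.transform import Rotation as R
o=r.get_obs();p=np.array(o["tcp_pos"]);T=R.from_rotvec(o["orientation"]);print(p)
c0=p+T.apply([0,0,.028]);c=held(c0,T.apply([0,1,0]),zmin=.085)
E
```

```text
t 7.70 tcp [0.579  0.2142 0.1363] F [-0.3 -0.5 -2.5] w 0.0087
q [-1.169  0.862  0.241  1.763  0.905  1.41  -2.59 ]
dist mm 29.4 [-0.001  -0.0022 -0.0293] ang deg 0.46
3 rows; [[-0.7, -9.2, 3.4, -0.002, -0.001, -0.001, 255], [-0.7, -9.2, 3.3, -0.002, -0.001, -0.001, 255], [-0.7, -9.2, 3.3, -0.002, -0.001, -0.001, 255]]
[0.5800178  0.21538637 0.13902291]
last_top.npz c [0.5931 0.1893 0.1316] ax [ 0.15  -0.258  0.955] 1085 0.00282
last_side.npz c [0.5908 0.1929 0.1286] ax [ 0.144 -0.248  0.958] 952 0.00252
both c [0.591  0.1918 0.1311] ax [ 0.146 -0.271  0.952] 2040 0.00303
```

View pics/p2s.png

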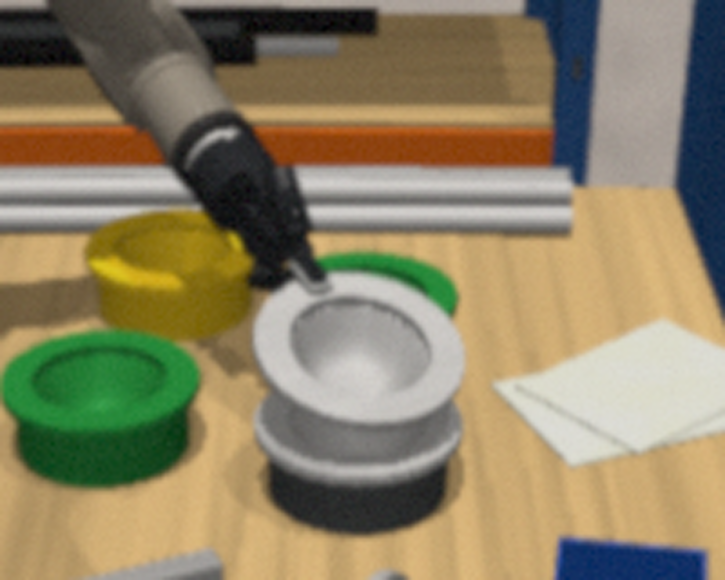

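View pics/p2t.png

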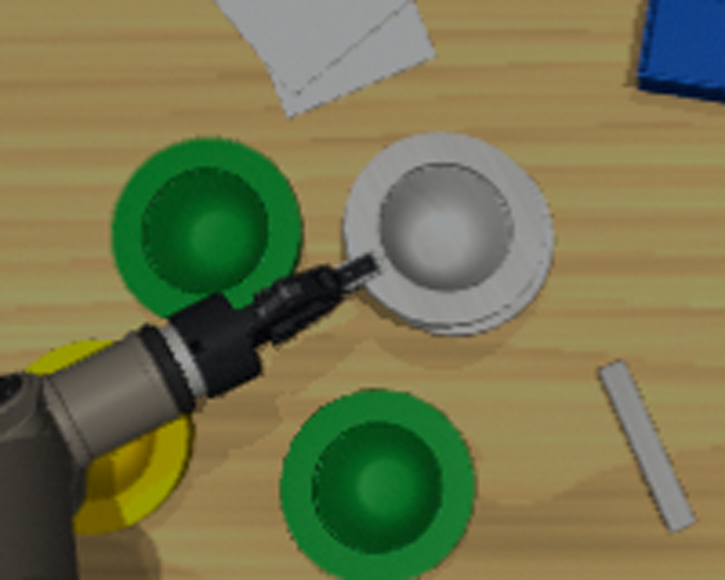

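play_rows(
  increments=[
    [-1,-12,4,0,0,0,255],
    [-1,-10,4,0,0,0,255],
    [-1,-6,3,0,0,0,255],
    [0,0,0,0,0,0,255],
  ],
)

```text
clock: 8.2
tcp_pos: [0.5799, 0.2138, 0.1109]
orientation: [1.833, 0.481, 0.374]
contact_force: [-0.2, 0.0, -1.7]
grip_width: 0.0087
```

```bash
./go.sh .578 .212 .105 -60 73 255 10
```

```text
t 8.20 tcp [0.5799 0.2138 0.1109] F [-0.2  0.  -1.7] w 0.0087
q [-1.165  0.901  0.237  1.761  0.905  1.383 -2.63 ]
dist mm 6.4 [-0.0019 -0.0018 -0.0059] ang deg 1.1
1 rows; [[-2.6, -5.4, 2.4, -0.011, -0.006, -0.015, 255]]
```

```bash
./go.sh .578 .212 .096 -60 78 255 5 .03
```

```text
t 8.20 tcp [0.5799 0.2138 0.1109] F [-0.2  0.  -1.7] w 0.0087
q [-1.165  0.901  0.237  1.761  0.905  1.383 -2.63 ]
dist mm 15.1 [-0.0019 -0.0018 -0.0149] ang deg 5.68
4 rows; [[-0.7, -3.5, 1.3, -0.024, -0.001, -0.004, 255], [-0.7, -3.5, 1.2, -0.024, -0.001, -0.004, 255], [-0.7, -3.6, 1.1, -0.024, -0.001, -0.004, 255], [-0.6, -3.6, 1.0, -0.024, -0.001, -0.004, 255]]
```

play_rows(
  increments=[
    [-1,-4,1,-0.026,0,-0.004,255],
    [-1,-4,1,-0.026,0,-0.004,255],
    [-1,-4,1,-0.026,0,-0.004,255],
    [-1,-4,1,-0.026,0,-0.004,255],
    [0,0,0,0,0,0,255],
  ],
)

```text
clock: 8.7
tcp_pos: [0.5759, 0.2128, 0.0925]
orientation: [1.718, 0.468, 0.383]
contact_force: [-0.3, 0.1, -3.0]
grip_width: 0.0087
```

```bash
./go.sh .578 .212 .094 -60 78 255 5 .03;python3 pic.py p3s side 200 100 340 220; python3 - <<'E'
from fit2 import *
from bench import r
from scipy.spatial.transform import Rotation as R
o=r.get_obs();p=np.array(o["tcp_pos"]);T=R.from_rotvec(o["orientation"])
c0=p+T.apply([0,0,.028]);print(c0)
c=held(c0,T.apply([0,1,0]),files=("last_side.npz",),zmin=.072)
E
```

```text
t 8.70 tcp [0.5759 0.2128 0.0925] F [-0.3  0.1 -3. ] w 0.0087
q [-1.196  1.003  0.253  1.739  0.92   1.433 -2.674]
dist mm 2.7 [ 0.0021 -0.0008  0.0015] ang deg 0.97
1 rows; [[1.4, 1.8, 1.4, 0.015, -0.007, 0.003, 255]]
[0.59008628 0.18916143 0.08766673]
last_side.npz c [0.5891 0.1904 0.0875] ax [ 0.094 -0.161  0.982] 899 0.00249
both c [0.5891 0.1904 0.0875] ax [ 0.094 -0.161  0.982] 899 0.00249
```

View pics/p3s.png

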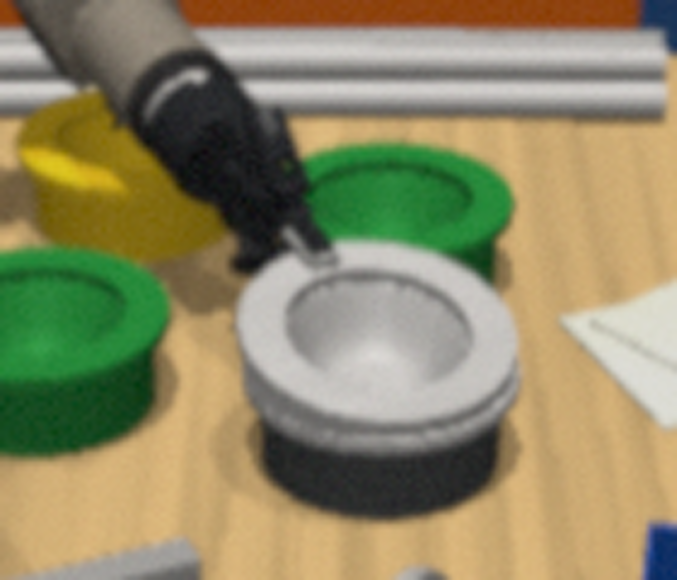

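play_rows(
  increments=[
    [1,0,0,0,0,0,195],
    [0,0,0,0,0,0,195],
    [0,0,0,0,0,0,195],
    [0,0,-8,0,0,0,195],
    [0,0,-15,0,0,0,195],
  ],
)

```text
clock: 9.25
tcp_pos: [0.5667, 0.2307, 0.1009]
orientation: [1.716, 0.46, 0.383]
contact_force: [-0.3, 0.1, -1.0]
grip_width: 0.0201
```

```bash
./go.sh .578 .212 .094 -60 78 255 5 .03;python3 pic.py p4s side 200 100 340 220
```

```text
t 9.25 tcp [0.5667 0.2307 0.1009] F [-0.3  0.1 -1. ] w 0.0201
q [-1.215  0.998  0.247  1.714  0.899  1.469 -2.66 ]
dist mm 22.9 [ 0.0113 -0.0187 -0.0069] ang deg 1.12
5 rows; [[0.1, -0.5, 4.5, 0.004, -0.0, -0.0, 255], [0.1, -0.5, 4.6, 0.004, -0.0, -0.0, 255], [0.1, -0.5, 4.6, 0.004, -0.0, -0.0, 255], [0.1, -0.5, 4.6, 0.004, -0.0, -0.0, 255], [0.1, -0.5, 4.6, 0.004, -0.0, -0.0, 255]]
```

View pics/p4s.png

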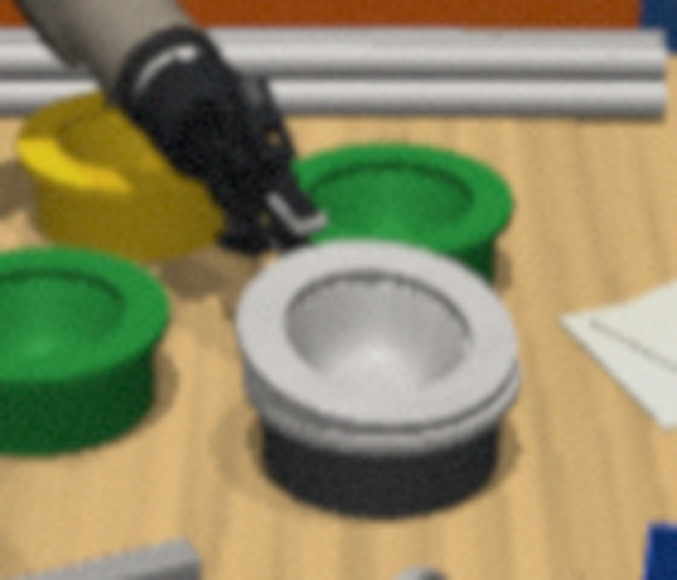

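The jaws are open and the cap still rests on the tip of the lower finger. I'll draw further back.

play_rows(
  increments=[
    [0,0,-20,0,0,0,195],
    [0,2,-30,0,0,0,195],
    [0,5,-30,0,0,0,220],
    [0,10,-30,0,0,0,255],
  ],
)

```text
clock: 9.7
tcp_pos: [0.5104, 0.327, 0.1408]
orientation: [1.715, 0.461, 0.383]
contact_force: [-0.6, -0.4, 0.3]
grip_width: 0.0003
```

```bash
./go.sh .56 .21 .22 -60 30 255 40;python3 pic.py p5s side 200 100 340 220;python3 pic.py p5t top 160 140 300 270; python3 - <<'E'
from fit2 import *
c=held([.591,.189,.07],[0,0,1],zmin=.062)
E
```

```text
t 9.70 tcp [0.5104 0.327  0.1408] F [-0.6 -0.4  0.3] w 0.0003
q [-1.317  0.977  0.213  1.586  0.814  1.644 -2.588]
dist mm 149.7 [ 0.0496 -0.117   0.0792] ang deg 49.15
7 rows; [[-2.3, 14.5, 15.6, 0.123, -0.0, 0.0, 255], [-2.2, 16.3, 13.7, 0.123, -0.0, 0.0, 255], [-2.2, 17.8, 11.6, 0.123, -0.0, 0.0, 255], [-2.2, 19.1, 9.3, 0.123, -0.0, 0.0, 255], [-2.2, 20.1, 6.9, 0.123, -0.0, 0.0, 255]]
last_top.npz c [0.5924 0.1877 0.0713] ax [ 0.002 -0.001  1.   ] 1037 0.00273
last_side.npz c [0.5916 0.1905 0.0697] ax [ 0.    -0.003  1.   ] 844 0.00179
both c [0.5912 0.1902 0.0703] ax [-0.    -0.001  1.   ] 1874 0.00246
```

View pics/p5s.png

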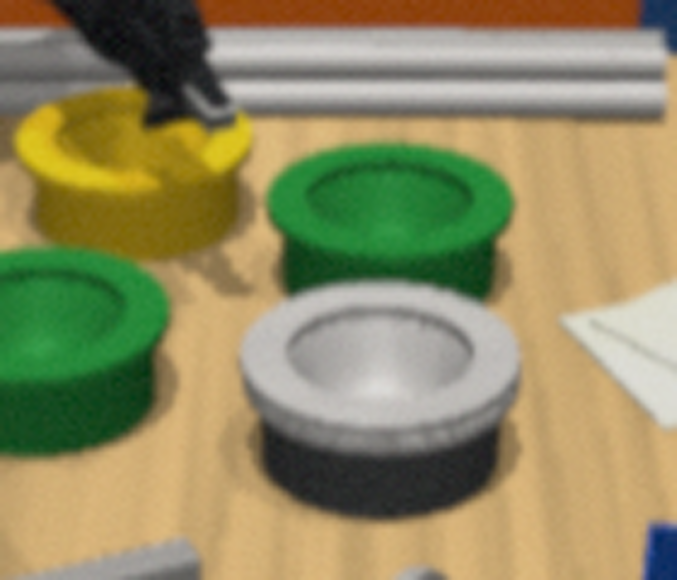

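View pics/p5t.png

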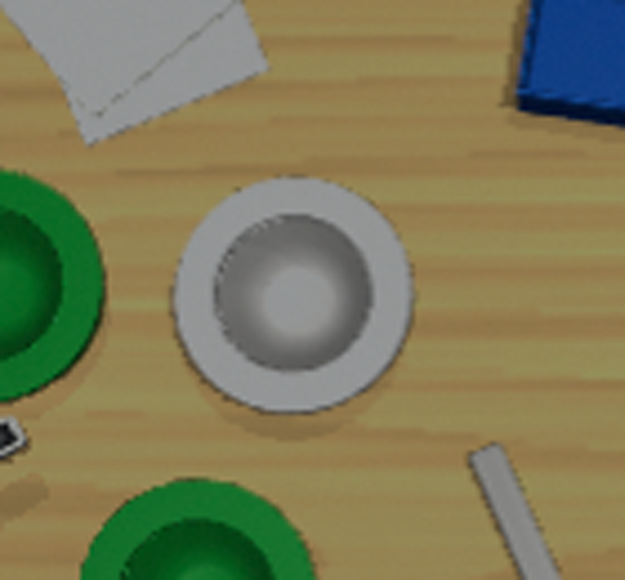

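The cap is flush: centre z is 0.070 and it is level. Next I'll turn the closed fingers downward and press the crown.

```bash
./go.sh .592 .189 .15 -45 0 255 45 .14
```

```text
t 9.80 tcp [0.5096 0.3319 0.1413] F [ 0.  -0.2 -0.3] w -0.0
q [-1.32   0.974  0.21   1.582  0.815  1.643 -2.588]
dist mm 165.2 [ 0.0824 -0.1429  0.0087] ang deg 79.97
10 rows; [[-0.2, 4.1, 16.0, 0.137, 0.017, -0.022, 255], [-0.5, 6.2, 15.3, 0.137, 0.017, -0.022, 255], [-0.9, 8.2, 14.3, 0.137, 0.017, -0.022, 255], [-1.4, 10.1, 13.0, 0.137, 0.017, -0.022, 255], [-1.8, 11.7, 11.5, 0.137, 0.017, -0.022, 255]]
```

play_rows(
  increments=[
    [0,10,10,0.137,0.017,-0.022,255],
    [0,12,12,0.137,0.017,-0.022,255],
    [-1,12,13,0.137,0.017,-0.022,255],
    [-1,12,13,0.137,0.017,-0.022,255],
    [-2,13,11,0.137,0.017,-0.022,255],
  ],
)

```text
clock: 10.3
tcp_pos: [0.5447, 0.2737, 0.1556]
orientation: [2.329, 0.86, 0.222]
contact_force: [0.6, -1.1, -1.2]
grip_width: -0.0
```

```bash
./go.sh .592 .189 .10 -45 0 255 45 .14
```

```text
t 10.30 tcp [0.5447 0.2737 0.1556] F [ 0.6 -1.1 -1.2] w -0.0
q [-0.979  0.515  0.057  1.802  0.671  1.16  -2.171]
dist mm 111.8 [ 0.0473 -0.0847 -0.0556] ang deg 38.79
5 rows; [[-2.8, 7.9, 20.7, 0.133, 0.018, -0.015, 255], [-3.3, 10.6, 19.4, 0.133, 0.018, -0.015, 255], [-3.8, 13.0, 17.8, 0.133, 0.018, -0.015, 255], [-4.3, 15.2, 15.8, 0.133, 0.018, -0.015, 255], [-4.8, 17.1, 13.6, 0.133, 0.018, -0.015, 255]]
```

play_rows(
  increments=[
    [-3,12,13,0.133,0.018,-0.015,255],
    [-3,13,12,0.133,0.018,-0.015,255],
    [-4,15,11,0.133,0.018,-0.015,255],
    [-4,16,11,0.133,0.018,-0.015,255],
    [-5,17,13,0.133,0.018,-0.015,255],
  ],
)

```text
clock: 10.8
tcp_pos: [0.5943, 0.1958, 0.1381]
orientation: [-2.872, -1.209, -0.027]
contact_force: [-0.6, 0.4, -0.4]
grip_width: -0.0001
```

```bash
./go.sh .592 .189 .06 -45 0 255 35 .14
```

```text
t 10.80 tcp [0.5943 0.1958 0.1381] F [-0.6  0.4 -0.4] w -0.0001
q [-0.306  0.449 -0.128  1.741  0.038  0.937 -1.218]
dist mm 78.4 [-0.0023 -0.0068 -0.0781] ang deg 1.89
3 rows; [[-2.8, 1.5, 26.0, -0.006, -0.009, 0.004, 255], [-2.6, 1.3, 26.0, -0.006, -0.009, 0.004, 255], [-2.4, 1.2, 26.0, -0.006, -0.009, 0.004, 255]]
```

play_rows(
  increments=[
    [-3,1,26,-0.006,-0.009,0.004,255],
    [-3,1,26,-0.006,-0.009,0.004,255],
    [-2,1,26,-0.006,-0.009,0.004,255],
    [0,0,0,0,0,0,255],
  ],
)

```text
clock: 11.2
tcp_pos: [0.5993, 0.167, 0.0591]
orientation: [2.916, 1.154, -0.001]
contact_force: [-0.9, -0.1, -0.6]
grip_width: 0.0001
```

```bash
./go.sh .592 .189 .01 -45 0 255 35 .14;python3 pic.py p6s side 200 100 340 220
```

```text
t 11.20 tcp [0.5993 0.167  0.0591] F [-0.9 -0.1 -0.6] w 0.0001
q [-0.305  0.545 -0.094  1.793  0.076  0.807 -1.256]
dist mm 54.3 [-0.0073  0.022  -0.0491] ang deg 1.84
2 rows; [[4.9, -10.7, 24.5, 0.003, 0.001, -0.016, 255], [5.1, -10.5, 24.5, 0.003, 0.001, -0.016, 255]]
```

View pics/p6s.png

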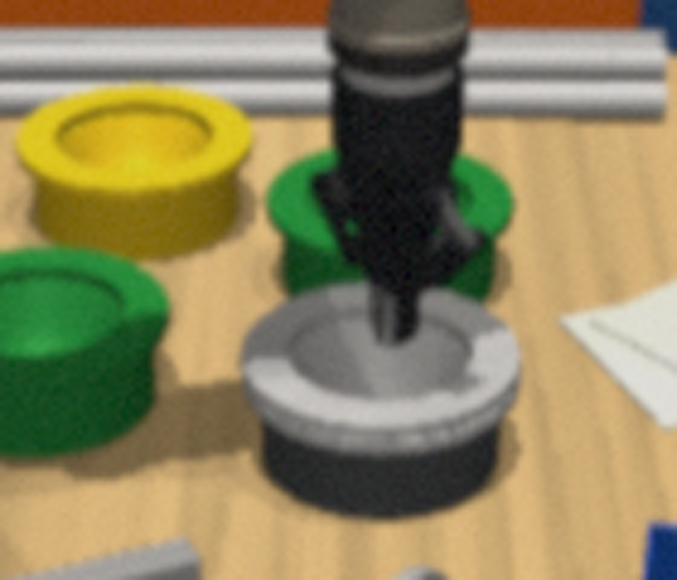

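play_rows(
  increments=[
    [10,-21,5,0.003,0,-0.01,255],
    [0,0,0,0,0,0,255],
  ],
)

```text
clock: 11.45
tcp_pos: [0.5948, 0.1908, 0.0587]
orientation: [2.912, 1.17, 0.007]
contact_force: [-0.4, 1.0, -0.3]
grip_width: 0.0002
```

```bash
./go.sh .592 .189 .01 -45 0 255 35 .14
```

```text
t 11.45 tcp [0.5948 0.1908 0.0587] F [-0.4  1.  -0.3] w 0.0002
q [-0.337  0.547 -0.101  1.791  0.078  0.803 -1.284]
dist mm 48.8 [-0.0028 -0.0018 -0.0487] ang deg 1.24
2 rows; [[-1.7, -0.4, 24.3, 0.002, -0.001, -0.01, 255], [-1.6, -0.4, 24.3, 0.002, -0.001, -0.01, 255]]
```

play_rows(
  increments=[
    [-3,0,20,0,0,0,255],
    [0,0,15,0,0,0,255],
    [0,0,8,0,0,0,255],
    [0,0,0,0,0,0,255],
  ],
)

```text
clock: 11.85
tcp_pos: [0.5966, 0.191, 0.0202]
orientation: [2.909, 1.175, 0.021]
contact_force: [0.3, 0.0, -0.3]
grip_width: 0.0002
```

```bash
./go.sh .592 .189 .0 -45 0 255 35 .14
```

```text
t 11.85 tcp [0.5966 0.191  0.0202] F [ 0.3  0.  -0.3] w 0.0002
q [-0.341  0.597 -0.096  1.813  0.089  0.723 -1.29 ]
dist mm 20.8 [-0.0046 -0.002  -0.0202] ang deg 1.3
1 rows; [[-4.9, -1.9, 20.1, 0.009, -0.011, -0.018, 255]]
```

play_rows(
  increments=[
    [-5,-2,8,0.005,-0.005,0,255],
    [0,0,7,0,0,0,255],
    [0,0,3,0,0,0,255],
    [0,0,0,0,0,0,255],
  ],
)

```text
clock: 12.25
tcp_pos: [0.5927, 0.1886, 0.002]
orientation: [2.912, 1.175, 0.013]
contact_force: [-0.1, 0.2, 0.1]
grip_width: 0.0002
```

```bash
./go.sh .592 .189 .0 -45 0 255 35 .14
```

```text
t 12.25 tcp [0.5927 0.1886 0.002 ] F [-0.1  0.2  0.1] w 0.0002
q [-0.338  0.62  -0.096  1.825  0.09   0.692 -1.289]
dist mm 2.2 [-0.0007  0.0004 -0.002 ] ang deg 1.17
1 rows; [[-0.2, -0.8, 2.0, 0.004, -0.007, -0.019, 255]]
```

play_rows(
  increments=[
    [0,0,2,0,0,0,255],
    [0,0,2,0,0,0,255],
  ],
)

```text
clock: 12.45
tcp_pos: [0.5932, 0.1887, -0.0018]
orientation: [2.912, 1.174, 0.014]
contact_force: [-0.3, 0.1, -1.0]
grip_width: 0.0002
```

play_rows(
  increments=[
    [0,0,2,0,0,0,255],
    [0,0,2,0,0,0,255],
  ],
)

```text
clock: 12.65
tcp_pos: [0.5935, 0.1888, -0.0058]
orientation: [2.912, 1.174, 0.015]
contact_force: [0.6, 0.0, 0.3]
grip_width: -0.0003
```

play_rows(
  increments=[
    [0,0,2,0,0,0,255],
    [0,0,2,0,0,0,255],
  ],
)

```text
clock: 12.85
tcp_pos: [0.5936, 0.1889, -0.0088]
orientation: [2.912, 1.174, 0.015]
contact_force: [-8.8, -2.9, 28.5]
grip_width: -0.0003
```

play_rows(
  increments=[
    [0,0,2,0,0,0,255],
    [0,0,2,0,0,0,255],
  ],
)

```text
clock: 13.05
tcp_pos: [0.5936, 0.1888, -0.0087]
orientation: [2.912, 1.173, 0.014]
contact_force: [-7.0, -2.8, 19.3]
grip_width: -0.0001
```

It pressed with 19–28 N, so the first cap is home. Now I'll retract and go for cap b.

play_rows(
  increments=[
    [0,0,-10,0,0,0,255],
    [0,0,-30,0,0,0,255],
    [0,0,-45,0,0,0,255],
    [0,0,-45,0,0,0,255],
    [0,0,-45,0,0,0,100],
  ],
)

```text
clock: 13.55
tcp_pos: [0.5875, 0.1871, 0.1663]
orientation: [2.912, 1.174, -0.007]
contact_force: [0.6, 0.3, 1.1]
grip_width: 0.0131
```

```bash
./go.sh .588 -.197 .26 -22 0 100 45 .14
```

```text
t 13.55 tcp [0.5875 0.1871 0.1663] F [0.6 0.3 1.1] w 0.0131
q [-0.328  0.415 -0.109  1.722  0.054  1.012 -1.26 ]
dist mm 395.3 [ 0.0005 -0.3841  0.0937] ang deg 24.07
9 rows; [[-29.6, 30.8, -10.3, -0.0, 0.001, -0.047, 100], [-31.0, 29.4, -10.3, -0.0, 0.001, -0.047, 100], [-32.3, 27.9, -10.3, -0.0, 0.001, -0.047, 100], [-33.6, 26.3, -10.3, -0.0, 0.001, -0.047, 100], [-34.8, 24.7, -10.3, -0.0, 0.001, -0.047, 100]]
```

play_rows(
  increments=[
    [-30,31,-12,0,0,-0.047,100],
    [-31,29,-12,0,0,-0.047,100],
    [-32,28,-12,0,0,-0.047,100],
    [-34,26,-12,0,0,-0.047,100],
    [-35,25,-10,0,0,-0.047,100],
  ],
)

```text
clock: 14.05
tcp_pos: [0.5927, -0.0219, 0.2358]
orientation: [2.736, 1.542, 0.022]
contact_force: [1.0, 0.0, -0.5]
grip_width: 0.0516
```

```bash
./go.sh .588 -.197 .25 -22 0 100 45 .14;python3 pic.py p7s side 180 100 380 310;python3 pic.py p7t top 160 140 400 280; python3 - <<'E'
from fit2 import *
c=held([.591,.189,.07],[0,0,1],zmin=.062)
import fit
pts=[]
for n in("top","side"):
    f=dict(np.load(f"last_{n}.npz"));W=cloud(f);hsv=cv2.cvtColor(f["color"],cv2.COLOR_BGR2HSV)
    m=(W[...,2]>.03)&(W[...,2]<.2)&(W[...,0]>.4)&(W[...,0]<.75)&(W[...,1]<-.03)&(W[...,1]>-.33)&(hsv[...,1]<70)
    pts.append(W[m])
x,k,e=fit.fitcap(np.vstack(pts),[.5914,-.1987,.091],np.deg2rad(-22));print(x,k,e,np.rad2deg(x[3:]))
E
```

```text
t 14.05 tcp [ 0.5927 -0.0219  0.2358] F [ 1.   0.  -0.5] w 0.0516
q [ 0.005  0.303 -0.088  1.717  0.024  1.11  -0.634]
dist mm 175.7 [-0.0047 -0.1751  0.0142] ang deg 9.22
4 rows; [[-38.0, 21.7, -3.8, 0.002, -0.003, -0.04, 100], [-38.9, 20.1, -3.7, 0.002, -0.003, -0.04, 100], [-39.7, 18.6, -3.7, 0.002, -0.003, -0.04, 100], [-40.4, 16.9, -3.6, 0.002, -0.003, -0.04, 100]]
last_top.npz c [0.5916 0.1901 0.071 ] ax [0.004 0.009 1.   ] 1034 0.00283
last_side.npz c [0.5915 0.1916 0.0697] ax [-0.002 -0.003  1.   ] 829 0.00172
both c [0.5914 0.1912 0.0702] ax [ 0. -0.  1.] 1858 0.00248
[ 0.59170143 -0.19807889  0.09059565 -0.38397424  0.02145065] 912 0.0014608191694151463 [-22.00010325   1.22903148]
```

View pics/p7s.png

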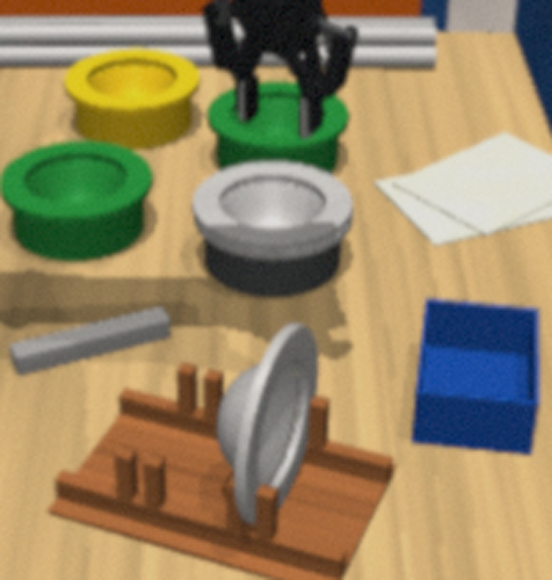

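Cap a is nested flush and cap b hasn't moved. Going over to cap b.

play_rows(
  increments=[
    [-38,22,-3,0,-0.003,-0.04,100],
    [-39,20,-2,0,-0.003,-0.04,100],
    [-40,19,0,0,-0.003,-0.04,100],
    [-40,17,0,0,-0.003,-0.04,100],
    [0,0,0,0,0,0,100],
  ],
)

```text
clock: 14.65
tcp_pos: [0.5877, -0.2061, 0.2429]
orientation: [2.598, 1.741, 0.007]
contact_force: [-0.8, -1.2, -0.2]
grip_width: 0.0519
```

```bash
./go.sh .5895 -.1975 .18 -22 0 100 45 .14
```

```text
t 14.65 tcp [ 0.5877 -0.2061  0.2429] F [-0.8 -1.2 -0.2] w 0.0519
q [ 0.254  0.344 -0.027  1.643  0.017  1.141 -0.167]
dist mm 63.5 [ 0.0018  0.0086 -0.0629] ang deg 0.92
2 rows; [[4.5, -1.3, 31.4, 0.007, 0.002, -0.003, 100], [4.4, -1.0, 31.4, 0.007, 0.002, -0.003, 100]]
```

play_rows(
  increments=[
    [5,-1,31,0.007,0.002,-0.003,100],
    [4,-1,31,0.007,0.002,-0.003,100],
    [0,0,0,0,0,0,100],
  ],
)

```text
clock: 14.95
tcp_pos: [0.5908, -0.1982, 0.1807]
orientation: [2.607, 1.75, 0.004]
contact_force: [-0.4, -0.2, -0.9]
grip_width: 0.0517
```

```bash
./go.sh .5895 -.1975 .120 -22 0 100 45 .14
```

```text
t 14.95 tcp [ 0.5908 -0.1982  0.1807] F [-0.4 -0.2 -0.9] w 0.0517
q [ 0.25   0.405 -0.035  1.702  0.015  1.032 -0.178]
dist mm 60.7 [-0.0013  0.0007 -0.0607] ang deg 0.33
2 rows; [[0.0, -0.9, 30.3, 0.002, -0.001, -0.002, 100], [0.1, -0.8, 30.3, 0.002, -0.001, -0.002, 100]]
```

play_rows(
  increments=[
    [0,-2,20,0,0,0,100],
    [0,0,18,0,0,0,100],
    [0,0,10,0,0,0,100],
    [0,0,0,0,0,0,100],
  ],
)

```text
clock: 15.35
tcp_pos: [0.5919, -0.1954, 0.1358]
orientation: [2.603, 1.75, 0.01]
contact_force: [0.0, 0.3, 0.4]
grip_width: 0.0519
```

```bash
./go.sh .5895 -.1975 .120 -22 0 100 45 .14
```

```text
t 15.35 tcp [ 0.5919 -0.1954  0.1358] F [0.  0.3 0.4] w 0.0519
q [ 0.248  0.448 -0.038  1.747  0.019  0.938 -0.184]
dist mm 16.1 [-0.0024 -0.0021 -0.0158] ang deg 0.51
1 rows; [[-2.9, -1.6, 15.8, 0.008, -0.002, -0.003, 100]]
```

play_rows(
  increments=[
    [-3,-2,15,0.005,0,0,100],
    [0,0,0,0,0,0,255],
    [0,0,0,0,0,0,255],
    [0,0,0,0,0,0,255],
    [0,0,0,0,0,0,255],
  ],
  force=60,
)

```text
clock: 15.85
tcp_pos: [0.5913, -0.198, 0.1232]
orientation: [2.603, 1.75, 0.011]
contact_force: [0.8, -0.3, -2.4]
grip_width: 0.0083
```

```bash
./go.sh .5895 -.1975 .120 -22 0 100 45 .14; cat > s2.py <<'E'
from sim import *
t=getT();q=load()[-1][0]
def show(n,q,e,a): print(n,q.round(2),"err",(e*1e3).round(1),a.round(1),fk(q,t,True)[2][5].round(2))
q,_,e,a=moveto(q,[.585,-.196,.30],tgtR(-22,0),t);show("lift",q,e,a)
q,_,e,a=moveto(q,[.55,.05,.36],tgtR(-60,45),t);show("v1",q,e,a)
q,_,e,a=moveto(q,[.578,.212,.25],tgtR(-60,72),t);show("v2",q,e,a)
q,_,e,a=moveto(q,[.578,.212,.106],tgtR(-60,78),t);show("pl",q,e,a)
E
python3 s2.py | tail -4
```

```text
t 15.85 tcp [ 0.5913 -0.198   0.1232] F [ 0.8 -0.3 -2.4] w 0.0083
q [ 0.252  0.462 -0.038  1.757  0.019  0.914 -0.18 ]
dist mm 3.7 [-0.0018  0.0005 -0.0032] ang deg 0.53
1 rows; [[-0.2, -1.9, 3.2, 0.008, -0.003, -0.003, 100]]
lift [ 0.25  0.31 -0.03  1.57  0.01  1.27 -0.17] err 0.0 0.0 [ 0.59 -0.2   0.66]
v1 [-0.42  0.15 -0.31  1.87  0.83  1.41 -2.04] err 0.0 0.0 [0.42 0.27 0.62]
v2 [-0.78  0.68 -0.3   1.73  1.12  1.77 -2.56] err 0.0 0.0 [0.41 0.51 0.36]
pl [-0.83  0.96 -0.25  1.71  1.16  1.75 -2.79] err 0.0 0.0 [0.4  0.52 0.18]
```

play_rows(
  increments=[
    [0,0,-10,0,0,0,255],
    [0,0,-25,0,0,0,255],
    [0,0,-40,0,0,0,255],
    [0,0,-45,0,0,0,255],
    [0,0,-45,0,0,0,255],
  ],
)

```text
clock: 16.35
tcp_pos: [0.5858, -0.197, 0.2884]
orientation: [-2.603, -1.751, 0.003]
contact_force: [1.1, 0.8, -3.1]
grip_width: 0.0083
```

```bash
./go.sh .55 .05 .36 -60 45 255 40 .11
```

```text
t 16.35 tcp [ 0.5858 -0.197   0.2884] F [ 1.1  0.8 -3.1] w 0.0083
q [ 0.247  0.318 -0.03   1.577  0.008  1.252 -0.17 ]
dist mm 259.6 [-0.0358  0.247   0.0716] ang deg 58.38
10 rows; [[21.5, -12.7, -7.1, -0.076, -0.026, 0.063, 255], [20.5, -13.4, -8.6, -0.076, -0.026, 0.063, 255], [19.4, -13.9, -10.2, -0.076, -0.026, 0.063, 255], [18.2, -14.3, -11.7, -0.076, -0.026, 0.063, 255], [17.0, -14.4, -13.3, -0.076, -0.026, 0.063, 255]]
```

play_rows(
  increments=[
    [22,-13,-8,-0.076,-0.026,0.063,255],
    [21,-13,-9,-0.076,-0.026,0.063,255],
    [19,-14,-10,-0.076,-0.026,0.063,255],
    [18,-14,-12,-0.076,-0.026,0.063,255],
    [17,-14,-13,-0.076,-0.026,0.063,255],
  ],
)

```text
clock: 16.85
tcp_pos: [0.5716, -0.0794, 0.3394]
orientation: [2.498, 1.109, 0.164]
contact_force: [-0.3, 0.9, -2.7]
grip_width: 0.0086
```

```bash
./go.sh .55 .08 .36 -60 50 255 40 .11
```

```text
t 16.85 tcp [ 0.5716 -0.0794  0.3394] F [-0.3  0.9 -2.7] w 0.0086
q [-0.101  0.056 -0.105  1.854  0.43   1.062 -1.12 ]
dist mm 162.2 [-0.0216  0.1594  0.0206] ang deg 30.94
5 rows; [[20.2, -20.6, -14.8, -0.089, -0.028, 0.055, 255], [18.6, -20.2, -17.2, -0.089, -0.028, 0.055, 255], [17.0, -19.6, -19.4, -0.089, -0.028, 0.055, 255], [15.4, -18.7, -21.6, -0.089, -0.028, 0.055, 255], [13.8, -17.5, -23.6, -0.089, -0.028, 0.055, 255]]
```

play_rows(
  increments=[
    [20,-21,-15,-0.089,-0.028,0.055,255],
    [19,-20,-17,-0.089,-0.028,0.055,255],
    [17,-20,-19,-0.089,-0.028,0.055,255],
    [15,-19,-22,-0.089,-0.028,0.055,255],
    [14,-18,-24,-0.089,-0.028,0.055,255],
  ],
)

```text
clock: 17.35
tcp_pos: [0.546, 0.0762, 0.3687]
orientation: [2.212, 0.577, 0.287]
contact_force: [0.8, -0.1, -2.4]
grip_width: 0.0085
```

```bash
./go.sh .577 .214 .25 -60 73 255 40 .11
```

```text
t 17.35 tcp [0.546  0.0762 0.3687] F [ 0.8 -0.1 -2.4] w 0.0085
q [-0.487  0.192 -0.337  1.863  0.887  1.494 -2.149]
dist mm 184.5 [ 0.031   0.1378 -0.1187] ang deg 23.05
5 rows; [[18.7, -31.8, -0.6, -0.08, -0.0, -0.003, 255], [18.8, -31.6, -3.1, -0.08, -0.0, -0.003, 255], [18.9, -31.2, -5.6, -0.08, -0.0, -0.003, 255], [19.0, -30.6, -8.1, -0.08, -0.0, -0.003, 255], [19.1, -29.8, -10.6, -0.08, -0.0, -0.003, 255]]
```

play_rows(
  increments=[
    [19,-32,-1,-0.08,0,-0.003,255],
    [19,-32,-3,-0.08,0,-0.003,255],
    [19,-31,-6,-0.08,0,-0.003,255],
    [19,-30,-8,-0.08,0,-0.003,255],
    [19,-22,-11,-0.08,0,-0.003,255],
  ],
)

```text
clock: 17.85
tcp_pos: [0.5797, 0.2253, 0.2634]
orientation: [1.817, 0.473, 0.385]
contact_force: [0.7, 0.4, -1.7]
grip_width: 0.0086
```

```bash
./go.sh .577 .214 .15 -60 73 255 30 .11;python3 pic.py r1s side 180 60 380 220; python3 pic.py r1t top 100 140 300 300;python3 - <<'E'
from fit2 import *
from bench import r
from scipy.spatial.transform import Rotation as R
o=r.get_obs();p=np.array(o["tcp_pos"]);T=R.from_rotvec(o["orientation"])
c0=p+T.apply([0,0,.031]);print(p,c0);c=held(c0,T.apply([0,1,0]),zmin=.15)
print("centre in tool",T.inv().apply(c[0]-p).round(4),"axis in tool",T.inv().apply(c[1]).round(3))
E
```

```text
t 17.85 tcp [0.5797 0.2253 0.2634] F [ 0.7  0.4 -1.7] w 0.0086
q [-0.795  0.69  -0.304  1.704  1.132  1.808 -2.569]
dist mm 113.9 [-0.0027 -0.0113 -0.1134] ang deg 1.39
4 rows; [[-2.6, -26.5, 10.1, 0.002, -0.002, -0.005, 255], [-2.5, -26.5, 10.1, 0.002, -0.002, -0.005, 255], [-2.3, -26.5, 10.2, 0.002, -0.002, -0.005, 255], [-2.2, -26.5, 10.2, 0.002, -0.002, -0.005, 255]]
[0.57842871 0.2277172  0.25580182] [0.59355969 0.20215572 0.24693255]
last_top.npz c [0.5936 0.2011 0.2447] ax [ 0.145 -0.259  0.955] 1271 0.0026
last_side.npz c [0.5943 0.1957 0.2617] ax [ 0.122 -0.264  0.957] 1021 0.00244
both c [0.5944 0.1991 0.253 ] ax [ 0.129 -0.256  0.958] 2280 0.00252
centre in tool [-0.0007  0.0067  0.0322] axis in tool [-0.009  1.     0.   ]
```

View pics/r1s.png

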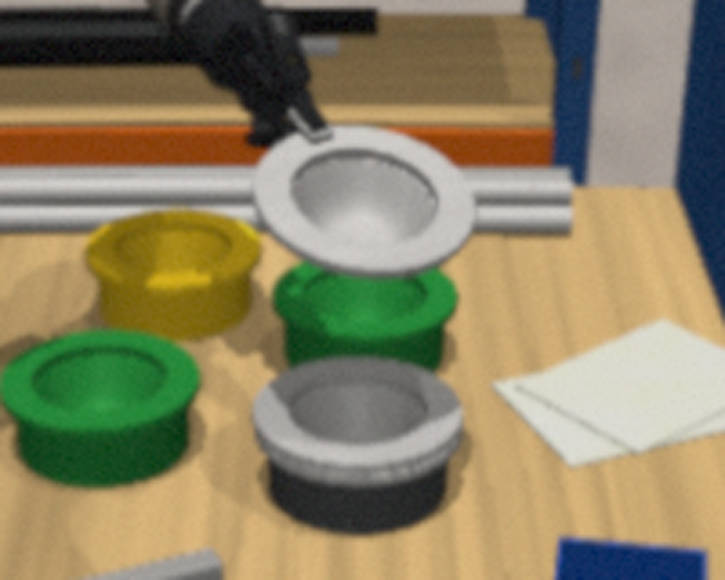

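```bash
./go.sh .576 .2145 .145 -60 73 255 28 .11
```

```text
t 17.95 tcp [0.5784 0.2277 0.2558] F [-0.2  0.2 -3.3] w 0.008
q [-0.798  0.7   -0.306  1.705  1.131  1.805 -2.567]
dist mm 111.6 [-0.0024 -0.0132 -0.1108] ang deg 0.82
4 rows; [[-2.5, -25.8, 10.4, 0.002, -0.003, -0.002, 255], [-2.4, -25.8, 10.4, 0.002, -0.003, -0.002, 255], [-2.3, -25.8, 10.4, 0.002, -0.003, -0.002, 255], [-2.3, -25.8, 10.5, 0.002, -0.003, -0.002, 255]]
```

play_rows(
  increments=[
    [-3,-26,10,0,-0.003,-0.002,255],
    [-2,-26,10,0,-0.003,-0.002,255],
    [-2,-26,10,0,-0.003,-0.002,255],
    [-2,-20,10,0,-0.003,-0.002,255],
    [0,0,0,0,0,0,255],
  ],
)

```text
clock: 18.45
tcp_pos: [0.5769, 0.2165, 0.1496]
orientation: [1.822, 0.478, 0.362]
contact_force: [-0.1, -0.6, -2.0]
grip_width: 0.0081
```

```bash
./go.sh .576 .2155 .104 -60 78 255 8 .11
```

```text
t 18.45 tcp [0.5769 0.2165 0.1496] F [-0.1 -0.6 -2. ] w 0.0081
q [-0.793  0.846 -0.295  1.728  1.135  1.729 -2.716]
dist mm 45.6 [-0.0009 -0.001  -0.0456] ang deg 5.07
6 rows; [[-0.3, -7.2, 2.3, -0.015, 0.001, -0.001, 255], [-0.2, -7.3, 2.2, -0.015, 0.001, -0.001, 255], [-0.2, -7.3, 2.1, -0.015, 0.001, -0.001, 255], [-0.2, -7.3, 2.0, -0.015, 0.001, -0.001, 255], [-0.2, -7.4, 1.9, -0.015, 0.001, -0.001, 255]]
```

play_rows(
  increments=[
    [-1,-8,2,-0.015,0,-0.001,255],
    [0,-8,2,-0.015,0,-0.001,255],
    [0,-8,2,-0.015,0,-0.001,255],
    [0,-6,2,-0.015,0,-0.001,255],
    [0,-4,2,-0.015,0,0,255],
  ],
)

```text
clock: 18.95
tcp_pos: [0.5782, 0.2177, 0.1179]
orientation: [1.75, 0.454, 0.381]
contact_force: [0.1, -0.8, -1.9]
grip_width: 0.0082
```

```bash
./go.sh .576 .2155 .104 -60 78 255 8 .11;python3 pic.py r2s side 200 100 340 220; python3 - <<'E'
from fit2 import *
from bench import r
from scipy.spatial.transform import Rotation as R
o=r.get_obs();p=np.array(o["tcp_pos"]);T=R.from_rotvec(o["orientation"])
c0=p+T.apply([0,0,.031]);print(c0)
c=held(c0,T.apply([0,1,0]),files=("last_side.npz",),zmin=.085)
E
```

```text
t 18.95 tcp [0.5782 0.2177 0.1179] F [ 0.1 -0.8 -1.9] w 0.0082
q [-0.825  0.941 -0.263  1.704  1.158  1.758 -2.781]
dist mm 14.3 [-0.0022 -0.0022 -0.0139] ang deg 1.02
2 rows; [[-1.6, -6.7, 1.9, -0.006, 0.002, -0.007, 255], [-1.6, -6.7, 1.9, -0.006, 0.002, -0.007, 255]]
[0.59293355 0.19107982 0.10993269]
last_side.npz c [0.5924 0.1912 0.1111] ax [ 0.098 -0.197  0.976] 939 0.00234
both c [0.5924 0.1912 0.1111] ax [ 0.098 -0.197  0.976] 939 0.00234
```

View pics/r2s.png

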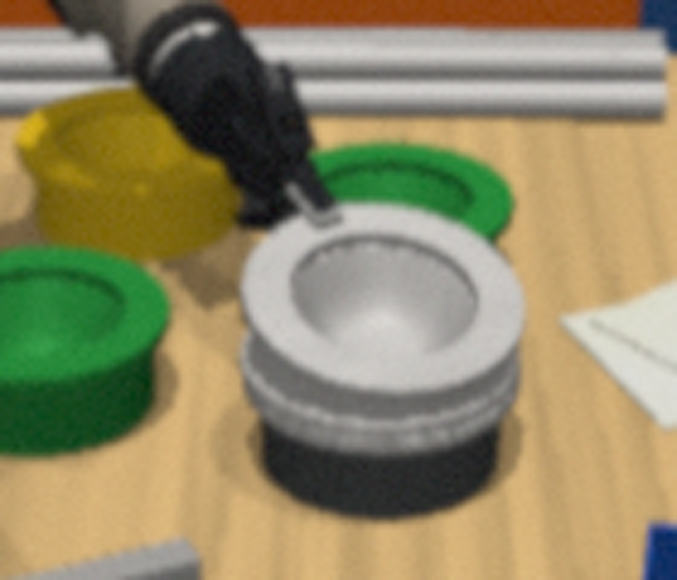

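play_rows(
  increments=[
    [-2,-6,2,-0.005,0,-0.005,255],
    [-1,-4,2,0,0,0,255],
    [-1,-3,1,0,0,0,255],
    [0,0,0,0,0,0,255],
  ],
)

```text
clock: 19.4
tcp_pos: [0.5756, 0.2134, 0.1022]
orientation: [1.739, 0.458, 0.378]
contact_force: [-0.2, -0.2, -0.7]
grip_width: 0.0082
```

```bash
./go.sh .576 .2155 .104 -60 78 255 8 .11
```

```text
t 19.40 tcp [0.5756 0.2134 0.1022] F [-0.2 -0.2 -0.7] w 0.0082
q [-0.827  0.967 -0.259  1.71   1.162  1.753 -2.802]
dist mm 2.8 [0.0004 0.0021 0.0018] ang deg 0.4
1 rows; [[1.4, 1.4, -2.0, -0.002, 0.003, -0.006, 255]]
```

play_rows(
  increments=[
    [1,1,0,0,0,0,195],
    [0,0,0,0,0,0,195],
    [0,0,0,0,0,0,195],
    [0,0,-8,0,0,0,195],
    [0,0,-15,0,0,0,195],
  ],
)

```text
clock: 19.9
tcp_pos: [0.5661, 0.2314, 0.1102]
orientation: [1.737, 0.453, 0.376]
contact_force: [0.3, -0.5, -1.0]
grip_width: 0.02
```

play_rows(
  increments=[
    [0,0,-20,0,0,0,195],
    [0,2,-30,0,0,0,195],
    [0,5,-30,0,0,0,220],
    [0,10,-30,0,0,0,255],
  ],
)

```text
clock: 20.3
tcp_pos: [0.5101, 0.3275, 0.1511]
orientation: [1.737, 0.453, 0.373]
contact_force: [1.0, -0.1, 0.1]
grip_width: 0.0004
```

```bash
./go.sh .592 .189 .16 -45 0 255 45 .14;python3 pic.py r3s side 200 100 340 220;python3 pic.py r3t top 160 140 300 270; python3 - <<'E'
from fit2 import *
c=held([.591,.189,.08],[0,0,1],zmin=.068)
E
```

```text
t 20.30 tcp [0.5101 0.3275 0.1511] F [ 1.  -0.1  0.1] w 0.0004
q [-1.017  0.95  -0.236  1.557  1.018  1.886 -2.72 ]
dist mm 161.2 [ 0.0819 -0.1385  0.0089] ang deg 79.36
10 rows; [[0.3, 4.2, 15.6, 0.135, 0.018, -0.023, 255], [-0.1, 6.3, 14.8, 0.135, 0.018, -0.023, 255], [-0.5, 8.2, 13.9, 0.135, 0.018, -0.023, 255], [-1.0, 10.0, 12.6, 0.135, 0.018, -0.023, 255], [-1.4, 11.6, 11.1, 0.135, 0.018, -0.023, 255]]
last_top.npz c [0.5898 0.1889 0.0815] ax [0.012 0.01  1.   ] 1047 0.00282
last_side.npz c [0.5907 0.1909 0.0795] ax [-0.001 -0.004  1.   ] 904 0.00206
both c [0.5901 0.1902 0.08  ] ax [ 0.001 -0.001  1.   ] 1952 0.00266
```

View pics/r3s.png

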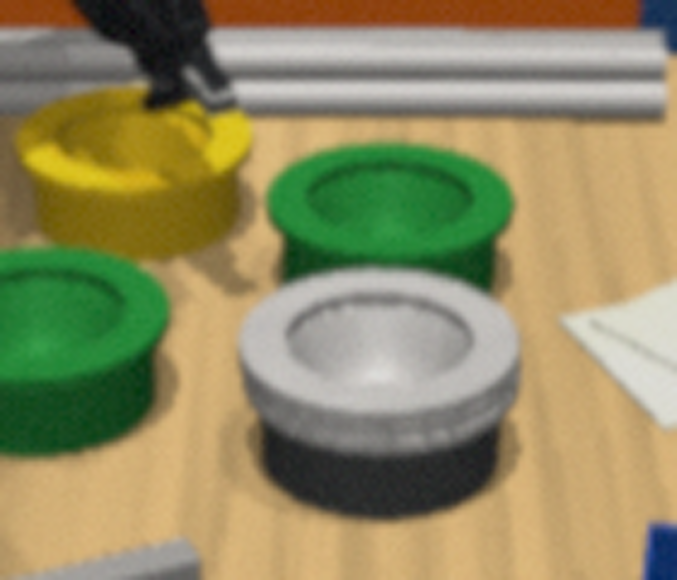

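Cap b is also in and flush: its flange centre is at z 0.080 and it is level. Now I'll press it.

play_rows(
  increments=[
    [0,10,10,0.137,0.017,-0.022,255],
    [0,12,12,0.137,0.017,-0.022,255],
    [-1,12,13,0.137,0.017,-0.022,255],
    [-1,12,13,0.137,0.017,-0.022,255],
    [-2,13,11,0.137,0.017,-0.022,255],
  ],
)

```text
clock: 20.9
tcp_pos: [0.5393, 0.2794, 0.166]
orientation: [2.357, 0.859, 0.217]
contact_force: [0.7, -0.6, -0.2]
grip_width: 0.0001
```

```bash
./go.sh .592 .189 .14 -45 0 255 45 .14
```

```text
t 20.90 tcp [0.5393 0.2794 0.166 ] F [ 0.7 -0.6 -0.2] w 0.0001
q [-0.59   0.537 -0.467  1.764  0.843  1.337 -2.303]
dist mm 107.8 [ 0.0527 -0.0904 -0.026 ] ang deg 37.33
5 rows; [[-2.9, 13.3, 16.7, 0.128, 0.017, -0.017, 255], [-3.4, 15.3, 14.8, 0.128, 0.017, -0.017, 255], [-3.9, 17.0, 12.7, 0.128, 0.017, -0.017, 255], [-4.4, 18.4, 10.3, 0.128, 0.017, -0.017, 255], [-4.9, 19.5, 7.8, 0.128, 0.017, -0.017, 255]]
```

play_rows(
  increments=[
    [-3,13,15,0.128,0.017,-0.017,255],
    [-3,15,14,0.128,0.017,-0.017,255],
    [-4,17,12,0.128,0.017,-0.017,255],
    [-4,17,10,0.128,0.017,-0.017,255],
    [0,0,0,0,0,0,255],
  ],
)

```text
clock: 21.4
tcp_pos: [0.5865, 0.2057, 0.1555]
orientation: [2.814, 1.136, 0.067]
contact_force: [0.4, -1.1, -1.0]
grip_width: 0.0004
```

```bash
./go.sh .592 .190 .08 -45 0 255 25 .14
```

```text
t 21.40 tcp [0.5865 0.2057 0.1555] F [ 0.4 -1.1 -1. ] w 0.0004
q [-0.056  0.471 -0.593  1.74   0.436  1.025 -1.631]
dist mm 77.3 [ 0.0055 -0.0157 -0.0755] ang deg 6.66
4 rows; [[-1.8, 1.6, 19.2, 0.029, -0.0, -0.005, 255], [-1.8, 2.1, 19.1, 0.029, -0.0, -0.005, 255], [-1.8, 2.7, 19.1, 0.029, -0.0, -0.005, 255], [-1.8, 3.2, 19.0, 0.029, -0.0, -0.005, 255]]
```

play_rows(
  increments=[
    [-2,2,18,0.029,0,-0.005,255],
    [-2,2,18,0.029,0,-0.005,255],
    [-2,3,18,0.029,0,-0.005,255],
    [-2,3,18,0.029,0,-0.005,255],
    [0,0,0,0,0,0,255],
  ],
)

```text
clock: 21.9
tcp_pos: [0.5905, 0.1899, 0.0812]
orientation: [-2.896, -1.204, 0.007]
contact_force: [-0.2, 0.1, 0.7]
grip_width: 0.0001
```

```bash
./go.sh .592 .190 .04 -45 0 255 25 .14
```

```text
t 21.90 tcp [0.5905 0.1899 0.0812] F [-0.2  0.1  0.7] w 0.0001
q [ 0.031  0.589 -0.603  1.753  0.396  0.929 -1.518]
dist mm 41.2 [ 0.0015  0.0001 -0.0412] ang deg 0.44
2 rows; [[0.6, 0.6, 20.6, -0.003, 0.001, 0.001, 255], [0.6, 0.6, 20.6, -0.003, 0.001, 0.001, 255]]
```

play_rows(
  increments=[
    [1,1,20,0,0,0,255],
    [0,0,20,0,0,0,255],
    [0,0,15,0,0,0,255],
    [0,0,8,0,0,0,255],
    [0,0,0,0,0,0,255],
  ],
)

```text
clock: 22.4
tcp_pos: [0.5894, 0.1966, 0.016]
orientation: [-2.889, -1.214, 0.008]
contact_force: [-0.1, -0.4, 0.7]
grip_width: 0.0
```

```bash
./go.sh .592 .190 .006 -45 0 255 25 .14
```

```text
t 22.40 tcp [0.5894 0.1966 0.016 ] F [-0.1 -0.4  0.7] w 0.0
q [-0.01   0.673 -0.563  1.784  0.459  0.824 -1.569]
dist mm 12.3 [ 0.0026 -0.0066 -0.01  ] ang deg 0.78
1 rows; [[-2.9, 6.5, 10.0, -0.009, 0.002, 0.01, 255]]
```

play_rows(
  increments=[
    [-3,6,8,-0.009,0,0.01,255],
    [0,0,3,0,0,0,255],
    [0,0,0,0,0,0,255],
  ],
)

```text
clock: 22.7
tcp_pos: [0.5926, 0.191, 0.0059]
orientation: [2.9, 1.202, 0.002]
contact_force: [0.0, 0.2, -0.4]
grip_width: -0.0003
```

play_rows(
  increments=[
    [0,0,2,0,0,0,255],
    [0,0,2,0,0,0,255],
  ],
)

```text
clock: 22.9
tcp_pos: [0.5935, 0.1911, 0.0027]
orientation: [2.9, 1.201, 0.005]
contact_force: [-0.1, 0.1, -0.2]
grip_width: 0.0002
```

play_rows(
  increments=[
    [0,0,2,0,0,0,255],
    [0,0,2,0,0,0,255],
  ],
)

```text
clock: 23.1
tcp_pos: [0.5938, 0.191, 0.0012]
orientation: [2.9, 1.2, 0.005]
contact_force: [-10.1, -5.0, 29.7]
grip_width: -0.0001
```

play_rows(
  increments=[
    [0,0,2,0,0,0,255],
    [0,0,2,0,0,0,255],
  ],
)

```text
clock: 23.3
tcp_pos: [0.5938, 0.191, 0.0013]
orientation: [2.897, 1.198, 0.004]
contact_force: [-5.8, -2.8, 17.2]
grip_width: -0.0001
```

play_rows(
  increments=[
    [0,0,-8,0,0,0,255],
    [0,0,-25,0,0,0,255],
    [0,0,-45,0,0,0,255],
    [0,0,-45,0,0,0,255],
    [0,-30,-30,0,0,0,255],
  ],
)

```text
clock: 23.8
tcp_pos: [0.5718, 0.2079, 0.1555]
orientation: [2.9, 1.189, -0.008]
contact_force: [1.0, 0.1, -0.1]
grip_width: 0.0002
```

play_rows(
  increments=[
    [0,-45,-10,0,0,0,255],
    [0,-45,0,0,0,0,255],
    [0,-30,0,0,0,0,255],
    [0,0,0,0,0,0,255],
    [0,0,0,0,0,0,255],
  ],
)

```text
clock: 24.3
tcp_pos: [0.486, 0.3022, 0.1742]
orientation: [2.901, 1.195, 0.016]
contact_force: [-0.1, -0.3, 0.3]
grip_width: -0.0001
```

```bash
python3 pic.py f1s side 180 80 400 310;python3 pic.py f1t top 100 100 460 300; python3 - <<'E'
from fit2 import *
c=held([.591,.189,.08],[0,0,1],zmin=.068)
from bench import r
o=r.get_obs();print(o["clock"],o["tcp_pos"],o["contact_force"],o["qvel"])
E
```

```text
last_top.npz c [0.5881 0.1888 0.0809] ax [-0.002  0.005  1.   ] 1056 0.00264
last_side.npz c [0.5907 0.1902 0.0793] ax [ 0.001 -0.008  1.   ] 903 0.00205
both c [0.5903 0.1898 0.0799] ax [ 0.002 -0.004  1.   ] 1958 0.00255
24.4 [0.48638111 0.30172581 0.17394929] [ 0.44301571 -0.40022144 -0.70773752] [ 0.01195097  0.00882658  0.01734461 -0.00140717  0.00511576 -0.00036837
 -0.00048682]
```

View pics/f1s.png

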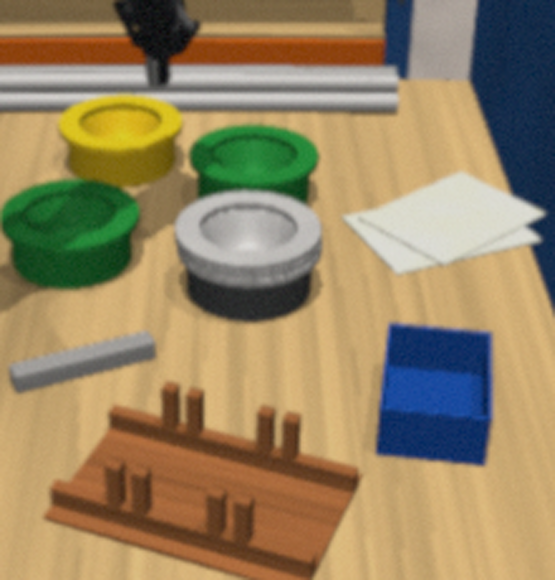

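View pics/f1t.png

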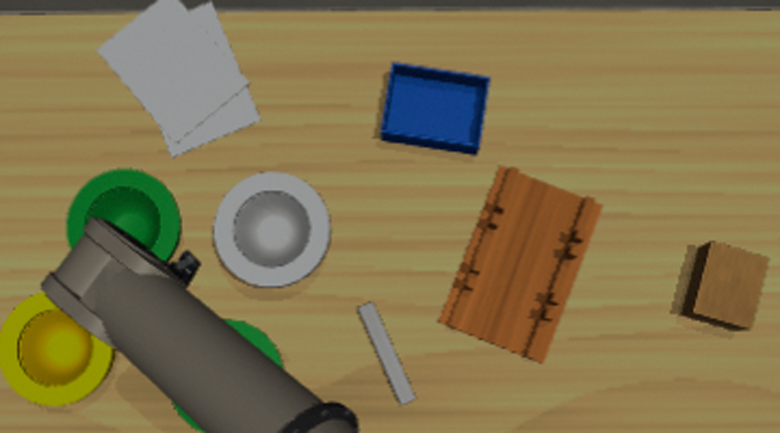

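The stack at (248,240) in the side crop is flush and level. The rack is empty, and the bin, strut and carton are where they were. The arm is clear of everything, so I'm handing in.

```bash
python3 -c "
from bench import r
print(r.hand_in())"
```

```text
the job is handed in; nothing more can be done
None
```

Both caps are nested dome down in the cap on the stand, cap a first and then cap b. I pressed each one down in its crown with the closed fingers before going on, and handed in at about 24 s.

**Last checks**
- **Cap a:** its flange centre was at z ≈ 0.070 m and level after it was pressed.
- **Cap b:** its flange centre was at z ≈ 0.080 m and level within about 0.01 rad. In plan it lies within about 3 mm of the base cap; the two cameras differ by about 2–3 mm there.
- **Press forces:** the last force readings were 28 and 19 N on cap a, and 30 and 17 N on cap b.
- **Surroundings:** the bin, strut and carton look unmoved in the pictures, and the arm ended clear of everything with no contact force.

**What failed or disagreed:** the first grasp of cap a closed on nothing. The camera depth showed the real fingertips about 34 mm short of the reported TCP along the tool axis. I allowed for that from then on, and the later grasps and presses were consistent with it. The hand-in gave no verdict.

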